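Lock, load and release a check-weighing stand

TASK

Load the weighing stand with its two ring masses: first pull its lock knob out to the click so that the platform is held, then lower the large ring mass and after it the small one down the locating post until each is fully home (lowered, not dropped). Finally push the lock knob fully home again so that the platform is free and carries both masses, and leave the other things on the bench where they are.

Things in the scene. Friction and masses are not known exactly. Their poses are not given: they have to be found in the camera images.
- stand: Weighing stand fixed to the bench, base plate 235 x 160 mm. Origin on the bench under it; +x horizontal, from the knob's side (which faces the robot's left) to the platform's side; z up. Grey housing 124 mm wide (x -105 to -20 mm, 84 mm high) carries the lock knob on its face at x = -105. At x = +35, y = 0 the sprung round platform with its post stands on an aluminium block 66 mm high.
- eave (a point): Middle of the outer edge of the dark steel shelf on the housing (132 mm wide, z 84 to 88 mm, stand x = -125): it overhangs the knob's face by 20 mm. On it a cream bench meter 105 mm wide, up to z = 142 mm, its knobs reaching 3 mm past this edge. So reach the lock knob from outside with the tool leaning back to the stand's -x side, 25 to 45 degrees from vertical (40 is roomiest).
- knob_grip (a point): Centre of the head of the black lock knob, on its axis, 48 mm above the bench; moves with it. Head: round, 28 mm diameter, 22 mm long (11 mm either way from here along the axis), on a 10 mm rod along the stand's x. When home this point is 19 mm in front of the housing's face. Pinch the head on its left and right sides, or press its front end.
- knob (a joint): Lock knob travel in m along the stand's -x: 0 = home, 0.026 = fully out, stops and spring-ball detents at both ends. Leaving a detent takes about 10 N, then about 2 N; the ball draws it into the detent over the last 3 mm. Out (over 0.012) a bar holds the platform up; home frees it. The bar cannot come in under a loaded platform. A red sleeve on the rod shows when out.
- platform_top (a point): Centre of the upper face of the round steel platform (76 mm across), on the post's axis, 86 mm above the bench while the platform is up; it moves with the platform. The steel locating post stands here: 12 mm in diameter, 60 mm high, its last 8 mm a cone.
- post_tip (a point): Top of the locating post, 60 mm above the platform's face, 146 mm above the bench while the platform is up.
- platform (a joint): Sink of the sprung platform in m: 0 = up, grows downwards, stop at 0.008. Free, it sinks about 2.5 mm under the large mass alone and 4.6 mm under both; locked, it sinks less than 2 mm under both.
- plate: Fixed grey plastic plate about 208 x 190 mm lying on the bench to the right of the stand, its raised part 16 mm high, on which the two masses start. Origin at its underside, z up.
- mass_large: Large polished steel ring mass, 60 mm outer diameter, 24 mm high, 16 mm bore, 0.50 kg, lying flat. Origin at the centre of its underside on the bore's axis, z along the bore.
- mass_small: Small polished steel ring mass, 44 mm outer diameter, 20 mm high, 16 mm bore, 0.20 kg, lying flat. Origin at the centre of its underside on the bore's axis, z along the bore. It goes on top of the large one.
- wash_bottle: Bystander: loose wash bottle, 272 mm high, standing at the left rear. Origin at its underside.
- amber_bottle: Bystander: loose small amber bottle, 42 mm across, 93 mm high, standing at the left rear. Origin at its underside.
- beaker_small: Bystander: loose 100 ml glass beaker, 59 mm across, 72 mm high, standing in front of the stand towards the robot. Origin at its underside.
Mind the look-alikes: they are no part of the job. Leave any black look-alike of the mass_small alone. What is shaped like the mass_large but green is not meant.

How it is judged (in metres and radians):
On the way, in this order (a step that is already met when the one before it is completed fails the run):
1. The lock knob is pulled out to its outer click, the platform still up and empty (value of joint knob above 0.0235 m and value of joint platform below 0.0015 m and contact force between each of mass_large, mass_small and platform below 0.1 N), for 0.2 s.
2. The large mass is fully home on the platform, with the lock knob still out (value of joint knob above 0.021 m and z of mass_large in the frame of platform_top below 0.002 m and horizontal distance between mass_large and platform_top below 0.004 m), for 0.2 s.
3. The small mass is fully home on top of the large one, with the lock knob still out (value of joint knob above 0.021 m and z of mass_small in the frame of platform_top below 0.0265 m and horizontal distance between mass_small and platform_top below 0.004 m and z of mass_large in the frame of platform_top below 0.002 m), for 0.2 s.
At the end, for the whole second after the job is handed in: The lock knob is home within 2 mm, the platform is free and has sunk more than 3.6 mm under the two masses, the large mass lies flat on the platform (within 2 mm in height, 4 mm sideways) and the small one flat on it (within 2.5 mm in height, 4 mm sideways), both on the post and at rest (value of joint knob below 0.002 m and value of joint platform above 0.0036 m and z of mass_large in the frame of platform_top below 0.002 m and horizontal distance between each of mass_large, mass_small and platform_top below 0.004 m and z of mass_small in the frame of platform_top between 0.022 and 0.0265 m and linear speed of each of mass_large, mass_small below 0.02 m/s); the robot touches nothing.
It fails at once if The large mass is dropped down the post (faster than 0.5 m/s beside the post) (horizontal distance between mass_large and platform_top below 0.008 m and z of mass_large in the frame of platform_top below 0.06 m and linear speed of mass_large above 0.5 m/s).
It fails at once if The small mass is dropped down the post (faster than 0.5 m/s beside the post) (horizontal distance between mass_small and platform_top below 0.008 m and z of mass_small in the frame of platform_top below 0.06 m and linear speed of mass_small above 0.5 m/s).
It fails at once if A bystander is shifted by more than 30 mm (distance of any of wash_bottle, amber_bottle, beaker_small from where it was at the start of the episode above 0.03 m).
It also fails if it takes over 72 s, if anything falls off the work surface, if the arm or the gripper's body presses on something with over 40 N, if the wrist force passes 120 N, or if a joint passes its speed limit or range.

ROBOT

A 6-joint arm with a two-finger parallel gripper is mounted at the origin on a cart in front of the work surface, level with it; the furniture and walls round the work are solid. World frame = base frame: x ahead of the robot, y to its left, z up, the work surface at z = 0. Lengths are in mm, angles in rad, forces in N, time in s.
With the tool pointing down it reaches from about 350 to 975 mm from the base axis. Payload 7.1 kg.
Tool frame: the origin (TCP) lies midway between the tips of the shut fingers; the grasp point (between the pads) lies 19 mm behind it (ctrl.grip_depth is the distance from the TCP to the grasp point, in mm); z points along the fingers, y is the line along which they close (so a half turn about z gives the same grasp; the last joint's range is limited). The gripper opens to 88 mm and grips with 3 to 60 N. Pads are 20 mm wide; open, the fingers measure 115 mm over their backs; the gripper's body (75 mm by 178 mm) begins 61 mm behind the grasp point.
Start: joints at [-1.289, 0.423, 1.63, -0, 1.089, -0.019], TCP at [185.196, -596.915, 186.575] pointing down, gripper open.
Joint ranges: [-3, 3], [-0.9, 2.11], [0.09, 2.58], [-1.31, 4.45], [0.11, 2.69], [-2.54, 2.54]. Speed limits (rad/s): [2.39, 2.39, 3.01, 3.14, 3.14, 3.14].

INTERFACE

Orientations are given as a rotation vector (axis times angle).
In Python, from workcell import get_obs, vision, ctrl gives the robot as it stands.
- The arm moves only by the tool step_arm, never from a script. Its argument "plan" is a list of rows, each a list of 7 numbers: the opening, from -1 (shut) to 1 (fully open), then the shift along the tool's x, y, z as a fraction of full scale, then the turn, a rotation vector about the tool's x, y, z as a fraction of full scale. In form: [[fingers, dx, dy, dz, wx, wy, wz], ...]. A call has 1 to 20 rows; each row shifts and turns the commanded pose from where the row before left it, along the tool's axes as they then stand; what a row does not reach is not made up. Full scale, the value 1, is 50 mm for a shift and 0.12 rad for a turn. A row lasts 1/8 s, in which the tool goes at most 62.5 mm and 10.7 degrees, less where a joint would pass 70% of its speed; a pose out of reach is approached as far as the arm can. A call with a number of a shift or a turn outside -1 to 1 is refused whole. A call with a gripper value outside its range is refused whole. The fingers move at their own pace and stop on an object; the grip force is fixed at half the most. Time passes only in rows, so rows that do not move let the fingers close. It gives the time, the measured TCP pose, the force, the opening and the grip force at its end, in the units of the state.
- get_obs(): the state, without advancing time (a new reading comes with each control period).
- vision.get_image(name): name is "scene" or "top"; returns a dict with "pixels" (420x560x3 uint8, red, green, blue), "depth" (420x560 float32, mm along the optical axis (not along the pixel's ray), 0 where there is no reading), "fx", "fy", "cx", "cy" (pixels), "k1" (the pictures are not rectified: a ray, as slopes to the right and down, at radius r is drawn at 1 + k1 r^2 times it, then the intrinsics apply), "T" (4x4, takes a point from camera to world coordinates). Camera axes: x right, y down, z forward; pixel columns grow to the right and rows downward; lengths in mm; the calibration is good to about 2 mm. A picture is of the moment at which its call begins.
- ctrl.close_job(): hands the job in; it is judged then, once.
The state is a dict: "t": time; "qpos": joint angles; "qvel": joint speeds; "joint_torque": joint torques, N m; "ee_pos": TCP position; "orientation": TCP orientation; "ft_force": force on the tool from outside, world axes, zero at the start; "moment": the same for the moment, N m; "width": finger opening in mm; "grasp_force": force on a finger pad.
Only numpy, scipy, OpenCV 4.12 (cv2) and the standard library are available. Lean on these libraries where they do the work, as an engineer would, in place of code of your own. Each camera call takes 0.05 s, during which the arm holds its last target. There are 200 camera calls.

## Working session

There is one attempt and no reset: what is moved stays moved. The work goes in short steps, Python scripts to look and compute and a tool call to move; the robot and the scene stay as the last step left them, time stands still between calls to the robot, and variables do not carry over. Pictures are saved under pics/ and viewed, at most 10 in all, crops included, and the job is handed in when it is done.

Besides the shell and the picture viewer there is one more tool, called after "Call:" in YAML: its name, and indented under it one key for each argument. step_arm: Moves the arm, as the interface text tells. Its arguments: {"type":"object","properties":{"plan":{"type":"array","items":{"type":"array","items":{"type":"number","minimum":-1,"maximum":1}}}},"required":["plan"]}

```bash
mkdir -p pics; ls; python3 - <<'E'
from workcell import get_obs, vision, ctrl
import cv2,numpy as np
for n in ("scene","top"):
    im=vision.get_image(n); np.savez(f"{n}0.npz",**im)
    cv2.imwrite(f"pics/{n}0.png",cv2.resize(im["pixels"][:,:,::-1],(784,588)))
    print(n,im["fx"],im["k1"],im["T"].round(3).tolist())
o=get_obs();print(o)
E
```

```text
pics
scene 521.2982990904063 -0.19168569418798903 [[0.463, 0.781, -0.42, 1210.266], [0.887, -0.404, 0.226, -355.177], [0.007, -0.476, -0.879, 1544.644], [0.0, 0.0, 0.0, 1.0]]
top 518.8635607415105 0.018716830181578506 [[0.0, -0.988, 0.151, 349.539], [-1.0, -0.002, -0.013, 32.222], [0.013, -0.151, -0.988, 1408.648], [0.0, 0.0, 0.0, 1.0]]
{'t': 0.1, 'qpos': array([-1.28898210e+00,  4.23793109e-01,  1.63059601e+00,  2.56925911e-06,
        1.08859359e+00, -1.89901273e-02]), 'qvel': array([ 2.17126685e-03, -6.87768524e-04, -1.60626325e-03,  4.31604856e-04,
        7.93774936e-05, -8.60640735e-05]), 'joint_torque': array([-4.10071925e-04, -5.45613563e+01, -2.74324590e+01,  6.45046681e-02,
        1.88161799e-02, -4.94146991e-05]), 'ee_pos': array([ 185.05947646, -596.40161741,  185.86845385]), 'orientation': array([-3.10476436e+00, -4.70514607e-01,  2.82443844e-04]), 'ft_force': array([ 0.46516213, -0.09542742,  0.40764998]), 'moment': array([-0.00047769, -0.01890185,  0.01004   ]), 'grasp_force': 0.0, 'width': 87.82467135303271}
```

View pics/scene0.png

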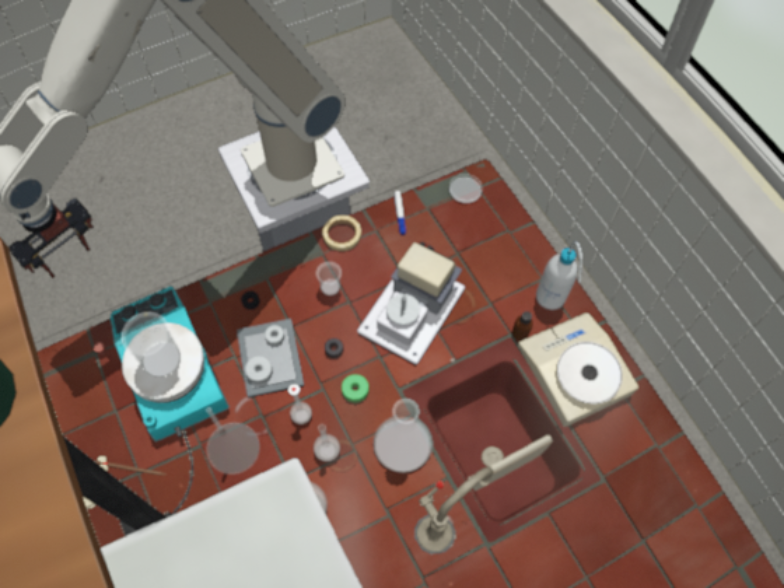

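View pics/top0.png

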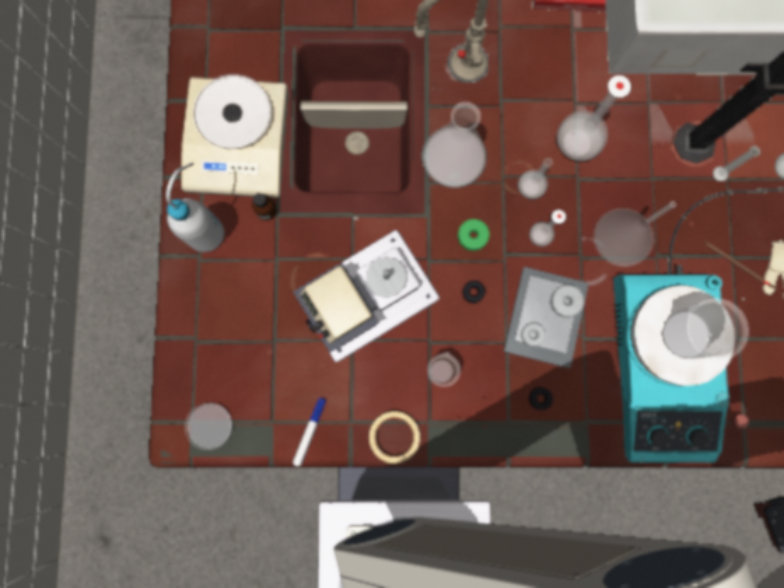

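Scene view: the stand is at about (412,300) and the plate at (268,355), with the steel large mass at (259,369) and the small one at (275,335). In the top view the stand is at (367,295), the large mass at (567,300) and the small at (533,335). The look-alikes are the black rings (473,291) and (541,398) and the green ring (473,235). The two polished rings on the grey plate fit the description. I'll confirm with an enlarged crop.

```bash
cat > h.py <<'E'
import numpy as np
from scipy.optimize import brentq
def ray(im,u,v):
    x=(u-float(im["cx"]))/float(im["fx"]); y=(v-float(im["cy"]))/float(im["fy"]); k=float(im["k1"])
    rd=np.hypot(x,y); r=brentq(lambda r:r*(1+k*r*r)-rd,0,1.2) if rd>0 else 0
    s=r/rd if rd>0 else 1
    return np.array([x*s,y*s,1.])
def onz(im,u,v,z):
    T=im["T"]; d=T[:3,:3]@ray(im,u,v); return T[:3,3]+d*(z-T[2,3])/d[2]
def dep(im,u,v):
    T=im["T"]; return T[:3,:3]@(ray(im,u,v)*float(im["depth"][int(round(v)),int(round(u))]))+T[:3,3]
def proj(im,p):
    T=im["T"]; c=T[:3,:3].T@(np.asarray(p,float)-T[:3,3]); x,y=c[0]/c[2],c[1]/c[2]; f=1+float(im["k1"])*(x*x+y*y)
    return np.array([x*f*float(im["fx"])+float(im["cx"]),y*f*float(im["fy"])+float(im["cy"])])
def cloud(im):
    import cv2
    h,w=im["depth"].shape; K=np.array([[im["fx"],0,im["cx"]],[0,im["fy"],im["cy"]],[0,0,1]],float)
    uv=np.stack(np.meshgrid(np.arange(w),np.arange(h)),-1).reshape(-1,1,2).astype(float)
    n=cv2.undistortPoints(uv,K,np.array([float(im["k1"]),0,0,0]))[:,0]
    d=im["depth"].reshape(-1,1)
    P=np.hstack([n*d,d])@im["T"][:3,:3].T+im["T"][:3,3]
    return P.reshape(h,w,3)
E
python3 - <<'E'
import cv2,numpy as np
from h import *
t=np.load("top0.npz"); 
c=t["pixels"][160:265,205:425,::-1]
cv2.imwrite("pics/ctop.png",cv2.resize(c,None,fx=3.6,fy=3.6,interpolation=cv2.INTER_CUBIC))
P=cloud(t)
for z0,z1,box in ((36,44,(355,430,185,265)),(82,92,(205,320,160,265)),(30,40,(355,430,185,265))):
    r=P[box[2]:box[3],box[0]:box[1]]; m=(r[...,2]>z0)&(r[...,2]<z1); q=r[m]; print(z0,m.sum(),q.mean(0) if len(q) else 0)
# circle fit by depth for rings
r=P[185:265,355:430]; m=(r[...,2]>29).astype(np.uint8)
n,l,s,ce=cv2.connectedComponentsWithStats(m)
for i in range(1,n):
    if s[i,4]>20:
        q=r[l==i]; cn=(np.percentile(q,1,0)+np.percentile(q,99,0))/2; print(s[i],ce[i]+[355,185],np.median(q,0),cn,np.ptp(q,0), cv2.minEnclosingCircle(q[:,:2].astype(np.float32)))
print("bench z",np.median(P[150:200,250:280,2]), P[280,330])
E
```

```text
36 391 [ 513.74623677 -295.52306005   39.84379272]
82 1029 [532.67976794  73.79233765  86.96646826]
30 341 [ 496.16601347 -278.13779731   36.30517366]
[ 38  19  24  22 396] [404.92424242 214.48484848] [ 526.90652873 -310.47612118   40.36403388] [ 452.66647603 -153.65069354  719.46072357] [ 207.53122313  374.40962629 1379.61798225] ((442.39373779296875, -154.98306274414062), 208.96810913085938)
[ 17  46  17  16 188] [380.30851064 238.45744681] [ 464.61933838 -243.54455088   35.86273863] [ 463.68870315 -244.08491941   36.64016895] [ 134.67340735  298.30826921 1379.6332445 ] ((408.9913635253906, -116.93238067626953), 160.56637573242188)
bench z 9.015084616920035 [ 354.9589531  -112.2373292     4.02583272]
```

View pics/ctop.png

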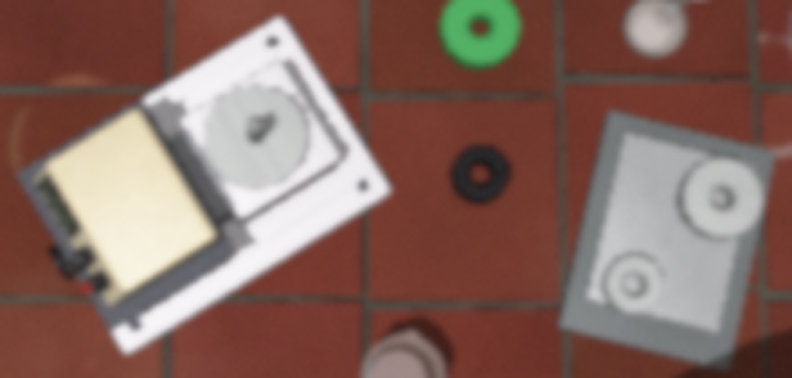

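Crop: steel large ring at (722,198) and small at (634,285) on the plate; the black (480,174) and green (480,27) rings are off the plate. The platform centre is at about (257,137), with base plate corners at (283,14), (393,190) and (125,355). I'll cross-check these in the scene view.

```bash
python3 - <<'E'
import cv2,numpy as np
from h import *
t=np.load("top0.npz"); s=np.load("scene0.npz")
cv2.imwrite("pics/cscene.png",cv2.resize(s["pixels"][170:285,165:335,::-1],None,fx=4.6,fy=4.6,interpolation=cv2.INTER_CUBIC))
f=lambda u,v:((u+.5)/3.6-.5+205,(v+.5)/3.6-.5+160)
for n,u,v,z in (("plat",257,137,86),("L",722,198,40),("S",634,285,36),("b1",283,14,8),("b2",393,190,8),("b3",125,355,8)):
    o=f(u,v);print(n,np.round(o,1),onz(t,*o,z).round(1),dep(t,*o).round(1))
P=cloud(t)[160:265,205:320]
for a,b in ((3,14),(60,72),(82,91),(130,150)):
    m=((P[...,2]>a)&(P[...,2]<b)); print(a,b,m.sum(),np.median(P[m],0))
Ps=cloud(s)
for (u,v),nm in (((259,369),"L"),((275,335),"S"),((404,318),"plat")):
    print(nm,dep(s,u/1.4,v/1.4).round(1))
E
```

```text
plat [276.  197.7] [564.7  32.9  86. ] [561.5  32.8 105.8]
L [405.2 214.6] [ 527.3 -311.4   40. ] [ 530.9 -318.5   11.8]
S [380.8 238.8] [ 463.  -245.2   36. ] [ 464.7 -249.4   15. ]
b1 [283.2 163.5] [673.1  13.2   8. ] [6.748e+02 1.310e+01 6.000e-01]
b2 [313.8 212.4] [537.  -70.1   8. ] [538.6 -71.   -3.8]
b3 [239.4 258.2] [412.5 130.9   8. ] [412.9 131.5  -1.1]
3 14 1655 [522.22494202  40.80353464   5.08258389]
60 72 625 [549.14401272  35.66523435  65.89441569]
82 91 975 [548.07673078  58.55261879  86.83073894]
130 150 1439 [510.27293204 121.51641768 139.51130173]
L [ 521.2 -309.8   19.7]
S [ 455.  -242.4   10.4]
plat [589.   24.   92.6]
```

View pics/cscene.png

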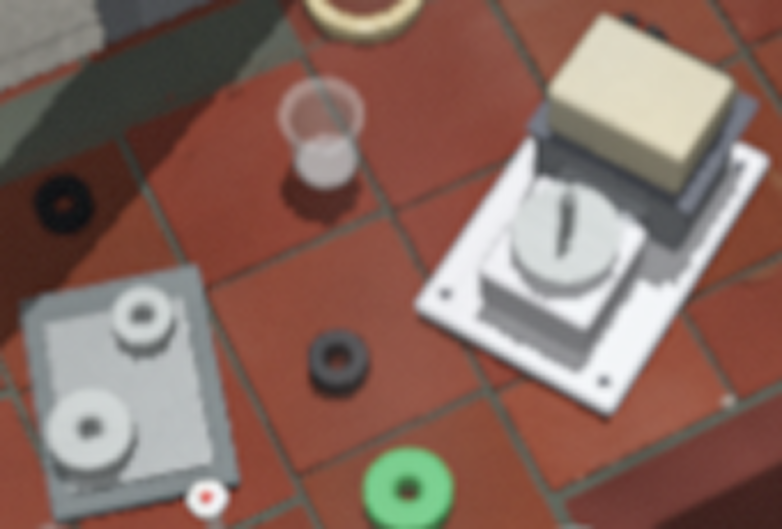

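```bash
python3 - <<'E'
import numpy as np
from h import *
from scipy.optimize import least_squares
t=np.load("top0.npz"); s=np.load("scene0.npz")
f=lambda u,v:((u+.5)/4.6-.5+165,(v+.5)/4.6-.5+170)
g=lambda u,v:((u+.5)/3.6-.5+205,(v+.5)/3.6-.5+160)
for n,u,v,z in (("plat",566,240,86),("tip",567,193,146),("L",90,428,40),("S",142,315,36),("b1",610,415,8),("b2",415,308,8),("b0",768,158,8)):
    print(n,onz(s,*f(u,v),z).round(1))
print("tip top",onz(t,*g(268,120),146))
# stand+masses joint fit, both cameras: bias per camera (2 px shift)
def tri(a,b):
    r=lambda p:np.r_[proj(t,p)-g(*a),proj(s,p)-f(*b)]
    q=least_squares(r,[500,0,50]); return q.x.round(1),r(q.x).round(1)
print(tri((257,137),(566,240)),tri((722,198),(90,428)),tri((634,285),(142,315)),tri((283,14),(610,415)),tri((393,190),(415,308)))
E
```

```text
plat [568.2  32.   86. ]
tip [564.1  33.2 146. ]
L [ 526.3 -311.5   40. ]
S [ 462.4 -245.3   36. ]
b1 [668.5  15.4   8. ]
b2 [532.5 -68.    8. ]
b0 [542.6 216.8   8. ]
tip top [566.76266927  25.30726281 146.        ]
(array([565.7,  33.1,  80.5]), array([-0.1, -0. , -0.1,  0. ])) (array([ 527. , -311.3,   41.3]), array([0.1, 0. , 0.1, 0. ])) (array([ 462.9, -245.2,   36.8]), array([0.1, 0. , 0.1, 0. ])) (array([671.2,  13.4,  16. ]), array([-0., -0., -0.,  0.])) (array([535.9, -69.6,  15.8]), array([-0., -0., -0.,  0.]))
```

```bash
cat >> h.py <<'E'
from scipy.spatial.transform import Rotation as R
YAW=np.radians(-58.2); e=np.array([np.cos(YAW),np.sin(YAW),0]); nn=np.array([-np.sin(YAW),np.cos(YAW),0]); Z=np.array([0,0,1.])
PL=np.array([566,32.8,0]); O=PL-35*e
def st(x,y,z): return O+x*e+y*nn+z*Z
def kR(lean,flip=0):
    a=np.radians(lean); z=np.sin(a)*e-np.cos(a)*Z; y=nn*(-1 if flip else 1); return R.from_matrix(np.c_[np.cross(y,z),y,z])
def plan(pos,rot=None,o=None):
    from workcell import get_obs
    o=o or get_obs(); r0=R.from_rotvec(o["orientation"]); d=np.asarray(pos)-o["ee_pos"]
    out=["shift0",(r0.inv().apply(d)/50).round(3)]
    if rot is not None: out+=["turn",((r0.inv()*rot).as_rotvec()/.12).round(3),"shift after turn",(rot.inv().apply(d)/50).round(3)]
    print(*out)
def wrist(q1,q23,rot,C):
    b=(R.from_euler("z",q1)*R.from_euler("y",q23)).inv()*rot*C.inv()
    a=b.as_euler("ZYZ"); return a, np.array([a[0]+np.pi,-a[1],a[2]+np.pi])
E
python3 - <<'E'
from h import *
from workcell import get_obs
t=np.load("top0.npz"); o=get_obs(); q=o["qpos"]
r0=R.from_rotvec(o["orientation"]); print("R0\n",r0.as_matrix().round(3))
W=R.from_euler("z",q[0])*R.from_euler("y",q[1]+q[2])*R.from_euler("z",q[3])*R.from_euler("y",q[4])*R.from_euler("z",q[5])
C=W.inv()*r0; print("C",C.as_matrix().round(2))
kh=st(-124,0,48); print("knob",kh,(proj(t,kh)-[205,160])*3.6, (proj(t,st(-150,0,48))-[205,160])*3.6,"eave",(proj(t,st(-125,66,88))-[205,160])*3.6,(proj(t,st(-125,-66,88))-[205,160])*3.6)
for fl in (0,1):
  for lean in (25,40):
    for q23 in (1.5,2.1): print(fl,lean,q23,[x.round(2) for x in wrist(0.45,q23,kR(lean,fl),R.from_matrix(C.as_matrix().round()))])
print("wash",onz(t,205/1.4,238/1.4,20),"amber",onz(t,262/1.4,210/1.4,40),"beaker",onz(t,443/1.4,372/1.4,30),"body",st(-172-26,89,100),st(-172-26,-89,100),st(-230,89,80))
P=cloud(t)
for n,(u0,u1,v0,v1) in dict(hot=(440,560,190,330),cup=(430,560,0,60),wash=(115,160,135,185)).items():
    p=P[v0:v1,u0:u1].reshape(-1,3);p=p[(p[:,2]>30)&(p[:,2]<900)];print(n,np.percentile(p,[2,98],0).round(0).tolist())
plan([400,-200,400])
E
```

```text
R0
 [[ 0.955  0.296 -0.   ]
 [ 0.296 -0.955  0.001]
 [ 0.    -0.001 -1.   ]]
C [[ 0. -1. -0.]
 [ 1.  0.  0.]
 [-0. -0.  1.]]
knob [482.21402852 167.93293818  48.        ] [ 70.27312805 255.19959292] [ 39.54337696 273.91301236] eave [ 16.03163663 171.94554443] [111.55091592 329.90468049]
0 25 1.5 [array([-0.43,  1.59, -0.13]), array([ 2.71, -1.59,  3.02])]
0 25 2.1 [array([-0.51,  1.05,  0.15]), array([ 2.64, -1.05,  3.29])]
0 40 1.5 [array([-0.69,  1.56, -0.13]), array([ 2.45, -1.56,  3.02])]
0 40 2.1 [array([-0.79,  1.11,  0.29]), array([ 2.35, -1.11,  3.43])]
1 25 1.5 [array([-0.43,  1.59,  3.02]), array([ 2.71, -1.59,  6.16])]
1 25 2.1 [array([-0.51,  1.05, -2.99]), array([ 2.64, -1.05,  0.15])]
1 40 1.5 [array([-0.69,  1.56,  3.02]), array([ 2.45, -1.56,  6.16])]
1 40 2.1 [array([-0.79,  1.11, -2.85]), array([ 2.35, -1.11,  0.29])]
wash [650.88929713 385.60818136  20.        ] amber [702.1302022  273.29033066  40.        ] beaker [392.10941832 -74.21447005  30.        ] body [518.85974933 277.72406327 100.        ] [367.57884997 183.92593167 100.        ] [501.99716387 304.92062944  80.        ]
hot [[238.0, -575.0, 36.0], [567.0, -409.0, 254.0]]
cup [[848.0, -569.0, 283.0], [953.0, -330.0, 429.0]]
wash [[627.0, 354.0, 36.0], [689.0, 412.0, 248.0]]
shift0 [ 6.455 -6.304 -4.274]
```

Call:
step_arm:
  plan:
    - [0.14,0,0,-0.86,0,0,0]
    - [0.14,0,0,-0.86,0,0,0]
    - [0.14,0,0,-0.86,0,0,0]
    - [0.14,0,0,-0.86,0,0,0]
    - [0.14,0,0,-0.86,0,0,0]
    - [0.14,0.8,-0.79,0,0,0,0]
    - [0.14,0.8,-0.79,0,0,0,0]
    - [0.14,0.8,-0.79,0,0,0,0]
    - [0.14,0.8,-0.79,0,0,0,0]
    - [0.14,0.8,-0.79,0,0,0,0]
    - [0.14,0.8,-0.79,0,0,0,0]
    - [0.14,0.8,-0.79,0,0,0,0]
    - [0.14,0.8,-0.79,0,0,0,0]

```text
t: 1.72
ee_pos: [397.5, -198.5, 401.4]
orientation: [-3.106, -0.47, 0.0]
ft_force: [0.5, 0.3, 0.8]
width: 49.8
grasp_force: 0.0
```

```bash
python3 - <<'E'
from h import *
plan(st(-240,0,300),kR(40))
print(st(-240,0,300))
E
```

```text
shift0 [ 3.203 -8.744  2.029] turn [ -5.283  -4.084 -14.512] shift after turn [ 7.169  5.301 -3.367]
[421.08715624 266.52049057 300.        ]
```

Call:
step_arm:
  plan:
    - [0.14,0.32,-0.87,0.2,0,0,0]
    - [0.14,0.32,-0.87,0.2,0,0,0]
    - [0.14,0.32,-0.87,0.2,0,0,0]
    - [0.14,0.32,-0.87,0.2,0,0,0]
    - [0.14,0.32,-0.87,0.2,0,0,0]
    - [0.14,0.32,-0.87,0.2,0,0,0]
    - [0.14,0.32,-0.87,0.2,0,0,0]
    - [0.14,0.32,-0.87,0.2,0,0,0]
    - [0.14,0.32,-0.87,0.2,0,0,0]
    - [0.14,0.32,-0.87,0.2,0,0,0]

```text
t: 2.98
ee_pos: [420.8, 264.1, 301.0]
orientation: [3.106, 0.471, -0.0]
ft_force: [0.8, -0.3, 0.7]
width: 50.3
grasp_force: 0.0
```

Call:
step_arm:
  plan:
    - [0.14,0,0,0,-0.264,-0.204,-0.726]
    - [0.14,0,0,0,-0.264,-0.204,-0.726]
    - [0.14,0,0,0,-0.264,-0.204,-0.726]
    - [0.14,0,0,0,-0.264,-0.204,-0.726]
    - [0.14,0,0,0,-0.264,-0.204,-0.726]
    - [0.14,0,0,0,-0.264,-0.204,-0.726]
    - [0.14,0,0,0,-0.264,-0.204,-0.726]
    - [0.14,0,0,0,-0.264,-0.204,-0.726]
    - [0.14,0,0,0,-0.264,-0.204,-0.726]
    - [0.14,0,0,0,-0.264,-0.204,-0.726]
    - [0.14,0,0,0,-0.264,-0.204,-0.726]
    - [0.14,0,0,0,-0.264,-0.204,-0.726]
    - [0.14,0,0,0,-0.264,-0.204,-0.726]
    - [0.14,0,0,0,-0.264,-0.204,-0.726]
    - [0.14,0,0,0,-0.264,-0.204,-0.726]
    - [0.14,0,0,0,-0.264,-0.204,-0.726]
    - [0.14,0,0,0,-0.264,-0.204,-0.726]
    - [0.14,0,0,0,-0.264,-0.204,-0.726]
    - [0.14,0,0,0,-0.264,-0.204,-0.726]
    - [0.14,0,0,0,-0.264,-0.204,-0.726]

```text
t: 5.48
ee_pos: [421.0, 262.5, 301.2]
orientation: [1.209, 2.183, -0.442]
ft_force: [-0.5, -0.0, -0.1]
width: 50.4
grasp_force: 0.0
```

```bash
python3 - <<'E'
from h import *
from workcell import get_obs
o=get_obs(); r=R.from_rotvec(o["orientation"]); print(o["qpos"].round(2),np.degrees((r.inv()*kR(40)).magnitude()))
a=np.radians(40); d=np.sin(a)*e-np.cos(a)*Z; G=st(-120.3,0,38.8); print(G)
plan(G-110*d,kR(40)); plan(G,kR(40))
E
```

```text
[ 0.96  0.26  1.78 -0.64  1.44  0.6 ] 0.2526206626700285
[484.16376496 164.78833522  38.8       ]
shift0 [1.592 0.047 3.316] turn [0.009 0.003 0.035] shift after turn [1.591 0.044 3.316]
shift0 [1.593 0.045 5.516] turn [0.009 0.003 0.035] shift after turn [1.591 0.044 5.516]
```

Call:
step_arm:
  plan:
    - [0.14,0.32,0.01,0.66,0,0,0]
    - [0.14,0.32,0.01,0.66,0,0,0]
    - [0.14,0.32,0.01,0.66,0,0,0]
    - [0.14,0.32,0.01,0.66,0,0,0]
    - [0.14,0.31,0.01,0.66,0,0,0]
    - [0.14,0,0,0.4,0,0,0]
    - [0.14,0,0,0.4,0,0,0]
    - [0.14,0,0,0,0,0,0]

```text
t: 6.48
ee_pos: [460.7, 202.6, 93.1]
orientation: [1.214, 2.181, -0.443]
ft_force: [-0.7, 0.5, -0.1]
width: 50.0
grasp_force: 0.0
```

```bash
python3 - <<'E'
from h import *
from workcell import vision
import cv2
plan(st(-120.3,0,38.8),kR(40))
t=vision.get_image("top"); np.savez("top1.npz",**t)
cv2.imwrite("pics/k1.png",cv2.resize(t["pixels"][160:300,160:320,::-1],None,fx=4.2,fy=4.2,interpolation=cv2.INTER_CUBIC))
E
```

```text
shift0 [0.016 0.003 1.404] turn [-0.01   0.     0.005] shift after turn [1.600e-02 1.000e-03 1.404e+00]
```

View pics/k1.png

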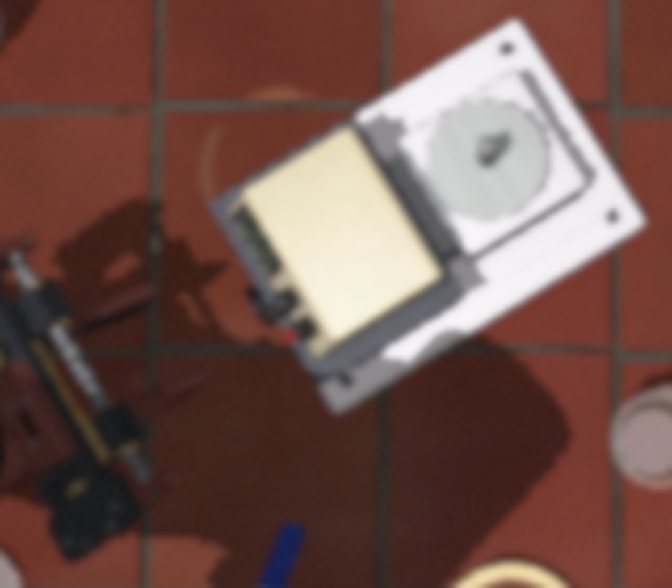

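```bash
python3 - <<'E'
from h import *
from workcell import get_obs
t=np.load("top1.npz"); o=get_obs(); r=R.from_rotvec(o["orientation"]).as_matrix()
g=lambda p:((proj(t,p)-[160,160]+.5)*4.2-.5).round(0)
for s in (-1,1): print("tip",g(o["ee_pos"]+s*25*r[:,1]), g(o["ee_pos"]+s*32*r[:,1]))
for y in (-14,0,14): print("knob front",y,g(st(-135,y,48)),"top",g(st(-135,y*0,62)))
print("eave",g(st(-125,66,88)),g(st(-125,-66,88)),"post",g(PL+146*Z),"plat",g(PL+86*Z))
E
```

```text
tip [227. 362.] [233. 372.]
tip [185. 292.] [179. 282.]
knob front -14 [269. 328.] top [255. 306.]
knob front 0 [257. 309.] top [255. 306.]
knob front 14 [246. 290.] top [255. 306.]
eave [209. 202.] [321. 386.] post [489. 141.] plat [489. 158.]
```

The top crop shows the fingertips at about (150,295) and (203,378), the knob's black head beneath the meter edge near (262,300) as predicted, and the post and platform at (490,150). The geometry agrees, so I'm going in to grasp.

Call:
step_arm:
  plan:
    - [0.14,0,0,0.35,0,0,0]
    - [0.14,0.01,0,0.35,0,0,0]
    - [0.14,0,0,0.35,0,0,0]
    - [0.14,0,0,0.35,0,0,0]
    - [0.14,0,0,0,0,0,0]

```text
t: 7.15
ee_pos: [483.7, 164.4, 38.2]
orientation: [1.213, 2.182, -0.445]
ft_force: [-1.3, -0.4, 0.0]
width: 50.4
grasp_force: 0.0
```

Call:
step_arm:
  plan:
    - [-1,0,0,0,0,0,0]
    - [-1,0,0,0,0,0,0]
    - [-1,0,0,0,0,0,0]
    - [-1,0,0,0,0,0,0]
    - [-1,0,0,0,0,0,0]

```text
t: 7.78
ee_pos: [484.2, 166.1, 39.6]
orientation: [1.213, 2.182, -0.441]
ft_force: [0.5, -0.2, -0.4]
width: 3.6
grasp_force: 0.0
```

```bash
python3 - <<'E'
from h import *
from workcell import get_obs
o=get_obs(); print(o["ft_force"],(o["ee_pos"]-O)@np.c_[e,nn,Z])
plan(o["ee_pos"]-10*e)
plan(o["ee_pos"]+5*nn)
E
```

```text
[ 0.52626125 -0.20886552 -0.40266115] [-121.40425118    0.67980509   39.56548927]
shift0 [ 0.153  0.    -0.128]
shift0 [-0.   0.1  0. ]
```

The fingers closed on nothing. Checking the depth around the knob.

```bash
python3 - <<'E'
from h import *
import cv2
from workcell import get_obs,vision
print(get_obs()["width"])
t=np.load("top0.npz");P=cloud(t)
A=(P-O)@np.c_[e,nn,Z]
m=(A[...,0]>-160)&(A[...,0]<-122)&(abs(A[...,1])<85)&(A[...,2]>15)&(A[...,2]<170)
for v,u in np.argwhere(m): print(u,v,A[v,u].round(0).astype(int),t["pixels"][v,u])
im=vision.get_image("top"); np.savez("top2.npz",**im)
a=cv2.resize(im["pixels"][205:265,200:260,::-1],None,fx=9,fy=9,interpolation=cv2.INTER_CUBIC)
cv2.imwrite("pics/k2.png",a)
E
```

```text
3.560286644090505
209 208 [-126   66   87] [106  74  70]
210 208 [-124   64   92] [101  84  86]
210 209 [-125   62   89] [99 82 84]
211 209 [-123   61   91] [97 91 98]
210 210 [-127   61   86] [101  74  73]
211 210 [-124   58   92] [98 87 91]
212 210 [-122   58   88] [ 98  95 103]
211 211 [-126   57   88] [101  82  83]
212 211 [-124   55   89] [99 93 98]
212 212 [-125   53   90] [100  87  91]
213 212 [-123   52   88] [ 98  94 101]
212 213 [-126   51   86] [100  79  79]
213 213 [-124   50   86] [97 90 95]
213 214 [-125   47   90] [96 80 84]
214 214 [-123   46   89] [97 92 98]
213 215 [-127   46   86] [99 72 72]
214 215 [-125   43   90] [98 87 92]
215 215 [-122   42   88] [ 99  95 101]
214 216 [-126   41   89] [100  80  82]
215 216 [-124   40   87] [98 91 97]
215 217 [-125   39   84] [99 86 91]
216 217 [-123   36   95] [ 99  95 102]
215 218 [-127   37   81] [99 77 79]
216 218 [-124   35   84] [96 88 94]
217 218 [-122   33   87] [ 97  94 102]
216 219 [-126   32   87] [95 80 84]
217 219 [-123   31   87] [ 98  93 100]
216 220 [-127   30   87] [99 72 72]
217 220 [-125   29   86] [98 86 91]
[... 3806 characters left out ...]
35 249 [-124  -59   85] [104  97 103]
234 250 [-127  -60   88] [114  82  80]
235 250 [-125  -61   84] [113 100 105]
236 250 [-123  -62   88] [128 124 131]
235 251 [-126  -63   85] [130 111 112]
236 251 [-124  -64   86] [164 157 162]
238 252 [-123  -64   21] [241 238 241]
237 253 [-127  -64   19] [219 209 213]
238 253 [-125  -66   17] [239 236 238]
239 253 [-123  -67   17] [245 243 245]
238 254 [-126  -68   17] [231 226 228]
239 254 [-124  -69   19] [243 240 243]
238 255 [-128  -70   18] [213 202 205]
239 255 [-125  -71   15] [236 232 234]
238 256 [-129  -72   15] [185 167 168]
240 256 [-124  -75   19] [232 228 231]
241 256 [-122  -77   19] [228 224 227]
241 257 [-123  -79   17] [193 178 180]
```

View pics/k2.png

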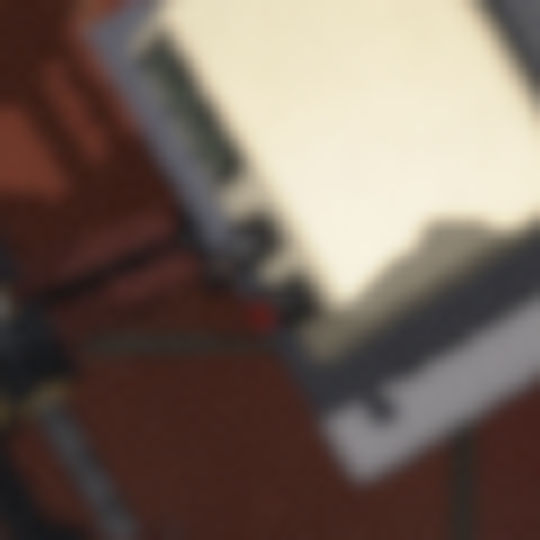

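```bash
python3 - <<'E'
from h import *
from workcell import get_obs,vision
o=get_obs();print(o["qpos"].round(3),o["width"],o["t"])
t=np.load("top2.npz");P=cloud(t);A=((P-O)@np.c_[e,nn,Z]).round(0)
for v in range(224,242):
    print(v,[(int(A[v,u,0]),int(A[v,u,1]),int(A[v,u,2])) for u in range(214,226)])
E
```

```text
[ 0.745  0.641  1.981 -0.915  0.921  0.911] 1.0673161284906454 7.825
224 [(-140, 38, -1), (-138, 36, 0), (-136, 35, 1), (-133, 34, -2), (-131, 31, 3), (-126, 18, 85), (-123, 16, 88), (-121, 14, 91), (-119, 13, 86), (-116, 7, 121), (-114, 6, 118), (-112, 3, 127)]
225 [(-141, 34, 6), (-139, 33, 5), (-137, 33, -3), (-135, 32, -3), (-132, 29, 1), (-127, 15, 89), (-125, 14, 85), (-123, 13, 85), (-120, 11, 86), (-118, 6, 112), (-115, 3, 123), (-113, 2, 119)]
226 [(-143, 33, 0), (-141, 32, -6), (-138, 30, 0), (-136, 30, -6), (-134, 27, 1), (-131, 26, 1), (-126, 12, 87), (-124, 11, 82), (-122, 8, 90), (-119, 7, 92), (-117, 2, 113), (-114, 1, 117)]
227 [(-144, 30, 2), (-142, 29, -2), (-140, 28, -5), (-138, 27, -1), (-135, 25, -3), (-133, 23, 2), (-129, 15, 52), (-125, 9, 82), (-123, 7, 85), (-121, 6, 85), (-118, 1, 110), (-116, -1, 112)]
228 [(-146, 28, 1), (-143, 26, 5), (-141, 25, 1), (-136, 13, 77), (-137, 22, 1), (-132, 13, 53), (-130, 12, 53), (-127, 6, 84), (-124, 4, 91), (-122, 3, 85), (-120, 2, 87), (-117, -3, 111)]
229 [(-147, 26, 1), (-141, 13, 77), (-139, 12, 79), (-137, 10, 77), (
[... 1772 characters left out ...]
, (-149, -2, -6), (-146, -3, -3), (-144, -5, 1), (-141, -6, -1), (-139, -8, -2), (-137, -9, -4), (-135, -10, -3)]
239 [(-156, -8, 81), (-155, -8, 71), (-157, 0, -2), (-154, -2, 2), (-152, -3, -3), (-150, -5, 2), (-147, -6, 2), (-145, -8, 3), (-143, -9, 0), (-140, -11, 8), (-138, -11, -3), (-79, -184, 1409)]
240 [(-163, 0, 0), (-160, -2, 6), (-158, -2, -3), (-156, -4, -4), (-154, -5, -5), (-151, -7, 0), (-149, -9, 2), (-146, -11, 6), (-144, -11, -2), (-142, -13, 0), (-139, -15, 4), (-137, -16, 2)]
241 [(-164, -2, 0), (-162, -4, 0), (-159, -5, -3), (-157, -6, -3), (-155, -7, -3), (-152, -9, -2), (-150, -11, 1), (-148, -12, -2), (-146, -13, -2), (-143, -15, 0), (-141, -16, -5), (-139, -18, -2)]
```

```bash
python3 - <<'E'
from h import *
from workcell import get_obs,vision
o=get_obs();r=R.from_rotvec(o["orientation"]).as_matrix();print(r.round(3).tolist(),o["ee_pos"])
for n in ("top","scene"):
    t=vision.get_image(n);np.savez(n+"3.npz",**t);P=cloud(t);T=(P-o["ee_pos"])@r
    m=(abs(T[...,0])<25)&(abs(T[...,1])<30)&(T[...,2]>-130)&(T[...,2]<30)&(P[...,2]>15)
    q=T[m]; q=q[np.argsort(q[:,2])]
    print(n,len(q)); print(q.round(0).astype(int)[-140::2].tolist())
E
```

```text
[[-0.405, 0.849, 0.339], [0.651, 0.528, -0.545], [-0.642, 0.0, -0.766]] [484.13569026 166.03329584  39.51709743]
top 204
[[-11, 3, -82], [-11, -9, -81], [-12, 13, -79], [-13, -5, -79], [-8, 6, -78], [-16, -4, -76], [-12, 12, -75], [-10, 1, -75], [-15, 7, -75], [-6, 3, -74], [-15, 4, -73], [-12, 6, -73], [-13, -1, -72], [-15, -8, -71], [-16, 9, -71], [-10, 3, -70], [-15, -4, -68], [-12, 4, -68], [3, -9, -67], [-12, 6, -65], [-12, 3, -64], [-11, 12, -64], [-13, -1, -63], [-16, -6, -63], [-12, 11, -62], [-4, 3, -61], [-15, 6, -60], [-7, -8, -60], [-15, -1, -57], [-11, 1, -57], [-16, 7, -56], [-10, 10, -56], [-11, -2, -55], [9, -8, -53], [-14, -5, -52], [-10, 6, -52], [-10, 3, -51], [-1, -8, -50], [5, -8, -49], [-12, 7, -49], [-9, 11, -47], [-10, -8, -47], [-10, -2, -46], [-13, 8, -45], [-9, 4, -44], [-12, -7, -44], [-8, 10, -43], [-13, 11, -42], [-14, -2, -42], [-13, 4, -41], [-13, -6, -40], [-11, 8, -39], [-25, 17, -36], [-10, 1, -36], [-7, 3, -35], [-12, 9, -35], [-11, -6, -35], [-8, -1, -27], [-4, 4, -24], [0, -6, -24], [-3, -2, -23], [-8, -2, -23], [-2, 8, -23], [-3, 10, -22], [-5, 
[... 450 characters left out ...]
 [0, -12, -89], [-14, 4, -89], [10, 14, -88], [-13, 0, -87], [-7, 10, -86], [-8, -8, -85], [-8, 7, -85], [-13, 9, -84], [-12, 2, -83], [-7, 11, -83], [-9, -10, -81], [-12, 10, -80], [-5, 4, -80], [-7, 2, -79], [-14, -3, -78], [-8, -1, -77], [-16, 9, -77], [8, 12, -77], [-15, -9, -75], [-9, 0, -74], [-16, 0, -72], [-17, -3, -71], [-8, 1, -71], [-3, 11, -71], [-14, 11, -70], [-3, 12, -68], [-14, 5, -67], [-7, -1, -66], [-6, 7, -66], [-8, 12, -65], [-5, 0, -62], [-6, 5, -61], [-12, -8, -60], [-5, 2, -59], [-15, -6, -58], [3, 10, -58], [-5, -5, -56], [-8, 8, -55], [-14, -5, -55], [-8, -3, -54], [-12, -1, -52], [-9, 6, -51], [-10, 3, -50], [-13, -7, -49], [-7, -5, -49], [-9, 4, -46], [7, 7, -44]]
```

```bash
python3 - <<'E'
from h import *
from workcell import get_obs,ctrl
print(ctrl.grip_depth)
o=get_obs();r=R.from_rotvec(o["orientation"]).as_matrix()
for n in ("top3","scene3"):
    t=np.load(n+".npz");P=cloud(t);T=(P-o["ee_pos"])@r
    m=(abs(T[...,0])<60)&(abs(T[...,1])<110)&(T[...,2]>-220)&(T[...,2]<30)&(P[...,2]>25)
    q=T[m]
    for a in range(-200,10,10):
        s=q[(q[:,2]>=a)&(q[:,2]<a+10)]
        if len(s): print(n,a,len(s),np.percentile(s[:,0],[3,97]).round(),np.percentile(s[:,1],[3,97]).round())
# start pose check, scene0: depth there
t=np.load("scene0.npz");P=cloud(t); p0=np.array([185.1,-596.4,185.9]);r0=R.from_rotvec([-3.10476436,-.470514607,.000282]).as_matrix()
T=(P-p0)@r0; m=(abs(T[...,0])<30)&(abs(T[...,1])<70)&(T[...,2]>-150)&(T[...,2]<60);q=T[m]
for a in range(-150,50,10):
    s=q[(q[:,2]>=a)&(q[:,2]<a+10)]
    if len(s): print("start",a,len(s),np.percentile(s[:,0],[3,97]).round(),np.percentile(s[:,1],[3,97]).round())
E
```

```text
18.700000000000003
top3 -200 49 [-36.  13.] [-39.  16.]
top3 -190 36 [-23.   9.] [-39.  17.]
top3 -180 79 [-24.   3.] [-39.  15.]
top3 -170 156 [-27.  19.] [-73.  84.]
top3 -160 785 [-34.  27.] [-85.  87.]
top3 -150 140 [-36.  16.] [-83.  84.]
top3 -140 288 [-36.  23.] [-72.  77.]
top3 -130 152 [-37.  23.] [-78.  78.]
top3 -120 15 [-33.   3.] [-78.  79.]
top3 -110 2 [-13. -12.] [5. 6.]
top3 -100 27 [-15.  -8.] [-11.  15.]
top3 -90 29 [-18.  -5.] [-11.  14.]
top3 -80 27 [-16.  -8.] [-9. 13.]
top3 -70 51 [-59.  -5.] [-37.  14.]
top3 -60 77 [-59.  -3.] [-50.  49.]
top3 -50 68 [-48.  -0.] [-56.  54.]
top3 -40 141 [-39. -11.] [-64.  65.]
top3 -30 71 [-55.  -0.] [-65.  65.]
top3 -20 30 [-60.  -0.] [-64.  66.]
top3 -10 6 [-60.  -6.] [-65.  54.]
scene3 -200 39 [-38.  -3.] [-38.  15.]
scene3 -190 61 [-28.  15.] [-37.  15.]
scene3 -180 57 [-26.  15.] [-41.  15.]
scene3 -170 73 [-31.  19.] [-74.  16.]
scene3 -160 288 [-35.  26.] [-82.  86.]
scene3 -150 122 [-36.  18.] [-83.  86.]
scene3 -140 142 [-37.  22.] [-75.  78.]
scene3 -130 151 [-38.  27.] [-75.  80.]
scene3 -120 38 [-36.  20.] [-75.  80
[... 174 characters left out ...]
   1.] [-34.  12.]
scene3 -60 24 [-54.  12.] [-15.  51.]
scene3 -50 17 [-55.   8.] [-6. 62.]
scene3 -40 24 [-51. -21.] [51. 65.]
scene3 -30 21 [-57. -34.] [50. 64.]
scene3 -20 13 [-59. -46.] [50. 63.]
scene3 -10 1 [-30. -30.] [61. 61.]
scene3 0 4 [-45. -21.] [60. 62.]
start -150 86 [-22.  28.] [-59.  60.]
start -140 135 [-24.  29.] [-61.  61.]
start -130 32 [-25.  29.] [-65.  60.]
start -120 3 [-2. 27.] [-67. -46.]
start -110 1 [-13. -13.] [-46. -46.]
start -100 10 [ 0. 14.] [-54.  55.]
start -90 17 [ 7. 14.] [-54.  54.]
start -80 23 [ 3. 15.] [-54.  53.]
start -70 12 [ 8. 14.] [-51.  48.]
start -60 13 [-7. 16.] [-48.  52.]
start -50 12 [ 4. 14.] [-49.  53.]
start -40 6 [ 5. 11.] [-50.  51.]
```

The cameras show the real fingers and body about 35 mm short of the reported TCP, along the tool axis, in both poses. I'll treat it as a constant tool-z offset: open, advance 35 mm and close again.

Call:
step_arm:
  plan:
    - [0.14,0,0,0,0,0,0]
    - [0.14,0,-0.05,0,0,0,0]
    - [0.14,0,0,0,0,0,0]
    - [0.14,0,0,0,0,0,0]
    - [0.14,0,0,0,0,0,0]
    - [0.14,0,0,0.2,0,0,0]
    - [0.14,0,0,0.2,0,0,0]
    - [0.14,0,0,0.2,0,0,0]
    - [0.14,0,0,0.1,0,0,0]
    - [0.14,0,0,0,0,0,0]

```text
t: 9.18
ee_pos: [493.7, 144.9, 12.2]
orientation: [1.213, 2.182, -0.443]
ft_force: [-0.2, -0.0, 0.4]
width: 50.1
grasp_force: 0.0
```

Call:
step_arm:
  plan:
    - [-1,0,0,0,0,0,0]
    - [-1,0,0,0,0,0,0]
    - [-1,0,0,0,0,0,0]
    - [-1,0,0,0,0,0,0]

```text
t: 9.68
ee_pos: [494.9, 146.5, 12.8]
orientation: [1.212, 2.182, -0.438]
ft_force: [4.6, 1.7, -1.4]
width: 26.5
grasp_force: 30.0
```

Gripped at 26.5 mm. Pulling out 27 mm along the stand's -x.

Call:
step_arm:
  plan:
    - [-1,0.06,0.02,-0.05,0,0,0]
    - [-1,0.06,0.02,-0.05,0,0,0]
    - [-1,0.06,0,-0.05,0,0,0]
    - [-1,0.06,0,-0.05,0,0,0]
    - [-1,0.06,0,-0.05,0,0,0]
    - [-1,0.06,0,-0.05,0,0,0]
    - [-1,0.06,0,-0.05,0,0,0]
    - [-1,0,0,0,0,0,0]
    - [-1,0,0,0,0,0,0]
    - [-1,0,0,0,0,0,0]

```text
t: 10.92
ee_pos: [481.1, 168.6, 12.9]
orientation: [1.212, 2.18, -0.444]
ft_force: [5.4, -5.8, 0.1]
width: 26.5
grasp_force: 30.0
```

```bash
python3 - <<'E'
from h import *
from workcell import get_obs
o=get_obs(); print((o["ee_pos"]-np.array([494.9,146.5,12.8]))@np.c_[e,nn,Z], o["ft_force"]@np.c_[e,nn,Z],o["width"])
E
```

```text
[-26.06975496  -0.08645618   0.13212721] [7.75827158 1.54289597 0.06682377] 26.53333324030203
```

Moved 26 mm to the stop. Releasing and retreating.

Call:
step_arm:
  plan:
    - [0.14,0,0,0,0,0,0]
    - [0.14,0,0,0,0,0,0]
    - [0.14,0,0,0,0,0,0]
    - [0.14,0,0,-0.3,0,0,0]
    - [0.14,0,0,-0.5,0,0,0]
    - [0.14,0,0,-0.8,0,0,0]
    - [0.14,0,0,-0.8,0,0,0]
    - [0.14,0,0,-0.8,0,0,0]
    - [0.14,0,0,-0.8,0,0,0]
    - [1,0,0,-0.8,0,0,0]
    - [1,0,0,-0.8,0,0,0]
    - [1,0,0,-0.8,0,0,0]

```text
t: 12.42
ee_pos: [371.2, 345.4, 259.5]
orientation: [1.212, 2.184, -0.44]
ft_force: [0.1, 0.3, -0.7]
width: 76.7
grasp_force: 0.0
```

```bash
python3 - <<'E'
from h import *
import cv2
from workcell import get_obs,vision
t=vision.get_image("top");P=cloud(t);A=(P-O)@np.c_[e,nn,Z]
m=(A[...,0]>-175)&(A[...,0]<-128)&(abs(A[...,1])<20)&(A[...,2]>40)&(A[...,2]<75)
print(m.sum(),np.percentile(A[m],[2,50,98],0).round(1).tolist())
g=t["pixels"].astype(int); red=m&(g[...,0]>g[...,1]*2); print("red",red.sum())
plan(np.array([450,0,400])+0,kR(0))
plan(np.array([527,-311.4,300]),kR(0))
E
```

```text
105 [[-162.5, -11.8, 48.7], [-150.4, -0.2, 57.5], [-130.9, 14.1, 63.7]]
red 0
shift0 [-6.96  -2.352  2.197] turn [0.054 5.771 0.012] shift after turn [-6.767 -2.344 -2.74 ]
shift0 [-10.382  -4.357   7.621] turn [0.054 5.771 0.012] shift after turn [-12.872  -4.317  -0.74 ]
```

Knob head front is now at x ≈ -162 mm, so it is out 26 mm. Turning the tool vertical and heading to the masses.

Call:
step_arm:
  plan:
    - [1,0,0,0,0,0.72,0]
    - [1,0,0,0,0,0.72,0]
    - [1,0,0,0,0,0.72,0]
    - [1,0,0,0,0,0.72,0]
    - [1,0,0,0,0,0.72,0]
    - [1,0,0,0,0,0.72,0]
    - [1,0,0,0,0,0.72,0]
    - [1,0,0,0,0,0.72,0]
    - [1,-0.75,-0.26,-0.3,0,0,0]
    - [1,-0.75,-0.26,-0.3,0,0,0]
    - [1,-0.75,-0.26,-0.3,0,0,0]
    - [1,-0.75,-0.26,-0.3,0,0,0]
    - [1,-0.75,-0.26,-0.3,0,0,0]
    - [1,-0.75,-0.26,-0.3,0,0,0]
    - [1,-0.75,-0.26,-0.3,0,0,0]
    - [1,-0.75,-0.26,-0.3,0,0,0]
    - [1,-0.75,-0.26,-0.3,0,0,0]

```text
t: 14.6
ee_pos: [450.5, -3.9, 395.8]
orientation: [1.522, 2.742, -0.003]
ft_force: [1.1, -0.3, -0.1]
width: 87.4
grasp_force: 0.0
```

```bash
python3 - <<'E'
from h import *
plan(np.array([527,-311.4,200]),kR(0))
E
```

```text
shift0 [-6.004 -1.958  3.951] turn [0.007 0.05  0.019] shift after turn [-6.032 -1.941  3.917]
```

Call:
step_arm:
  plan:
    - [1,-0.75,-0.24,0,0,0.05,0.02]
    - [1,-0.75,-0.24,0,0,0,0]
    - [1,-0.75,-0.24,0,0,0,0]
    - [1,-0.75,-0.24,0,0,0,0]
    - [1,-0.75,-0.24,0,0,0,0]
    - [1,-0.75,-0.24,0,0,0,0]
    - [1,-0.75,-0.24,0,0,0,0]
    - [1,-0.75,-0.24,0,0,0,0]
    - [1,0,0,0.8,0,0,0]
    - [1,0,0,0.8,0,0,0]
    - [1,0,0,0.8,0,0,0]
    - [1,0,0,0.8,0,0,0]
    - [1,0,0,0.8,0,0,0]
    - [1,0,0,0.8,0,0,0]
    - [1,0,0,0.8,0,0,0]
    - [1,0,0,0,0,0,0]

```text
t: 16.6
ee_pos: [525.1, -307.1, 112.8]
orientation: [-1.526, -2.739, -0.001]
ft_force: [-0.8, -0.1, 0.9]
width: 88.2
grasp_force: 0.0
```

```bash
cat >> h.py <<'E'
def fingers():
    "finger slices in tool frame from the scene camera"
    from workcell import get_obs,vision
    o=get_obs(); r=R.from_rotvec(o["orientation"]).as_matrix()
    for n in ("scene","top"):
        t=vision.get_image(n); P=cloud(t); T=(P-o["ee_pos"])@r
        m=(abs(T[...,0])<20)&(abs(T[...,1])<64)&(T[...,2]>-115)&(T[...,2]<15)&(P[...,2]>45)
        q=T[m]
        for a in range(-110,15,15):
            s=q[(q[:,2]>=a)&(q[:,2]<a+15)]
            if len(s)>3: print(n,a,len(s),np.percentile(s[:,0],[3,97]).round(),np.percentile(s[:,1],[3,97]).round(),s[:,2].max().round())
E
python3 - <<'E'
from h import *
plan(np.array([527,-311.4,-14]),kR(0))
fingers()
E
```

```text
shift0 [-0.107 -0.007  2.536] turn [-0.021 -0.045 -0.005] shift after turn [-0.093 -0.014  2.536]
scene -65 8 [-11.   4.] [-53. -41.] -55.0
scene -50 11 [-12.   3.] [-52.  23.] -38.0
top -50 6 [-4.  7.] [46. 54.] -36.0
```

Call:
step_arm:
  plan:
    - [1,-0.1,-0.01,0.5,0,0,0]
    - [1,0,0,0.5,0,0,0]
    - [1,0,0,0.5,0,0,0]
    - [1,0,0,0.4,0,0,0]
    - [1,0,0,0.3,0,0,0]
    - [1,0,0,0.2,0,0,0]
    - [1,0,0,0.15,0,0,0]
    - [1,0,0,0,0,0,0]

```text
t: 17.7
ee_pos: [529.3, -313.5, -12.5]
orientation: [-1.53, -2.744, 0.0]
ft_force: [1.1, 0.5, -0.8]
width: 87.5
grasp_force: 0.0
```

Call:
step_arm:
  plan:
    - [-1,0,0,0,0,0,0]
    - [-1,0,0,0,0,0,0]
    - [-1,0,0,0,0,0,0]
    - [-1,0,0,0,0,0,0]
    - [-1,0,0,0,0,0,0]

```text
t: 18.32
ee_pos: [529.4, -313.8, -11.9]
orientation: [1.529, 2.744, -0.001]
ft_force: [-2.6, -1.8, 4.1]
width: 58.5
grasp_force: 29.8
```

Call:
step_arm:
  plan:
    - [-1,0,0,-0.2,0,0,0]
    - [-1,0,0,-0.5,0,0,0]
    - [-1,0,0,-0.7,0,0,0]
    - [-1,0,0,-0.7,0,0,0]
    - [-1,0,0,-0.7,0,0,0]
    - [-1,0,0,-0.6,0,0,0]
    - [-1,0,0,-0.3,0,0,0]
    - [-1,0,0,0,0,0,0]

```text
t: 19.32
ee_pos: [529.7, -313.5, 173.3]
orientation: [1.529, 2.743, -0.0]
ft_force: [0.9, -0.9, -5.3]
width: 58.5
grasp_force: 29.8
```

```bash
python3 - <<'E'
from h import *
from workcell import get_obs
print(get_obs()["ft_force"])
plan(PL+[2.4,-2.4,165],kR(0))
E
```

```text
[ 0.85872132 -0.90939428 -5.29090414]
shift0 [5.444 4.276 0.161] turn [ 0.005  0.012 -0.01 ] shift after turn [5.438 4.283 0.167]
```

Call:
step_arm:
  plan:
    - [-1,0.3,0.23,0,0,0,0]
    - [-1,0.6,0.48,0,0,0,0]
    - [-1,0.7,0.55,0,0,0,0]
    - [-1,0.7,0.55,0,0,0,0]
    - [-1,0.7,0.55,0,0,0,0]
    - [-1,0.7,0.55,0,0,0,0]
    - [-1,0.7,0.55,0,0,0,0]
    - [-1,0.6,0.48,0.1,0,0,0]
    - [-1,0.3,0.23,0.06,0,0,0]
    - [-1,0.14,0.11,0,0,0,0]
    - [-1,0,0,0,0,0,0]
    - [-1,0,0,0,0,0,0]

```text
t: 20.82
ee_pos: [568.4, 29.4, 164.7]
orientation: [1.531, 2.743, -0.001]
ft_force: [-0.4, 0.2, -4.9]
width: 58.3
grasp_force: 29.8
```

```bash
python3 - <<'E'
from h import *
import cv2
from workcell import get_obs,vision
o=get_obs();print(o["ee_pos"]); plan(PL+[2.4,-2.4,165],kR(0))
s=vision.get_image("scene");t=vision.get_image("top")
np.savez("s4.npz",**s);np.savez("t4.npz",**t)
def crop(im,p,w,h,f):
    c=proj(im,p).round().astype(int); x,y=c-[w//2,h//2]; print(x,y)
    return cv2.resize(im["pixels"][y:y+h,x:x+w,::-1],None,fx=f,fy=f,interpolation=cv2.INTER_CUBIC)
a=crop(s,PL+[0,0,150],66,80,6);b=crop(t,PL+[0,0,150],66,80,6)
cv2.imwrite("pics/p4.png",np.hstack([a,b]))
E
```

```text
[568.37619998  29.39244001 164.70369467]
shift0 [ 0.017  0.011 -0.006] turn [-0.002  0.005 -0.02 ] shift after turn [ 0.017  0.011 -0.006]
255 171
243 153
```

View pics/p4.png

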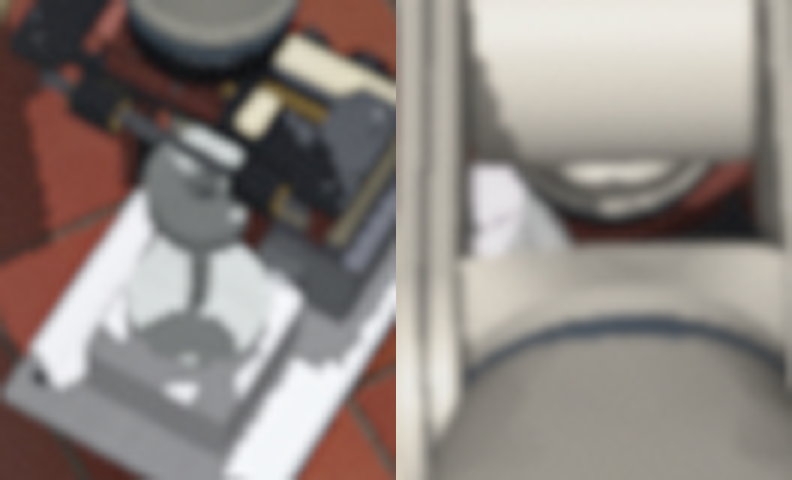

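Scene crop (left half): the ring hangs at about (195,195), left edge x≈147, right edge x≈246 and bottom about y=248, with the post at (200,270) below. The arm hides it in the top view. Comparing with the projected model.

```bash
python3 - <<'E'
from h import *
s=np.load("s4.npz")
g=lambda p:((proj(s,p)-[255,171]+.5)*6-.5)
th=np.linspace(0,2*np.pi,73)
def ring(c,z,r=30): return np.array([g([c[0]+r*np.cos(a),c[1]+r*np.sin(a),z]) for a in th])
for z in (192.7,188):
    b=np.vstack([ring(PL,z),ring(PL,z+24)]); print(z,"min",b.min(0),"max",b.max(0),"bottom-edge low pt",ring(PL,z)[ring(PL,z)[:,1].argmax()])
print("plat",ring(PL,86,38).min(0),ring(PL,86,38).max(0),"post base",g(PL+86*Z),"mid",g(PL+115*Z),"tip",g(PL+146*Z))
J=np.array([g(PL+[1,0,190])-g(PL+190*Z),g(PL+[0,1,190])-g(PL+190*Z),g(PL+[0,0,191])-g(PL+190*Z)]);print("px per mm",J)
# grey profile rows
im=s["pixels"].mean(2)
for v in (171+34,171+36,171+38): print(v-171,im[v,255+18:255+48].astype(int))
for v in (171+44,171+46,171+48): print("post",v-171,im[v,255+18:255+48].astype(int))
for u in (30,32,34): print("col",u,im[171+24:171+52,255+u].astype(int))
E
```

```text
192.7 min [142.74345653 127.59529517] max [266.16262321 257.96227478] bottom-edge low pt [206.77643543 257.96227478]
188 min [142.64265469 132.419144  ] max [265.72841551 262.46189736] bottom-edge low pt [206.50212178 262.46189736]
plat [125.34324756 239.52740623] [270.10077749 368.26518383] post base [197.71978552 303.20407037] mid [199.18910861 277.50650572] tip [200.80997039 249.12055764]
px per mm [[ 0.95427759  1.56941707]
 [ 1.77849399 -0.81085524]
 [ 0.05574626 -0.97903219]]
34 [ 79  89 132 190 223 219 173 123 115 119 119 118 120 120 119 118 118 119
 120 120 123 122  97  55  33  31  39  63  84  84]
36 [104 153 206 233 240 230 194 133 107 113 119 120 120 121 121 120 121 120
 120 127 147 159 132  75  42  41  39  50  67  79]
38 [177 219 238 242 242 240 221 170 120 105 106 112 116 119 119 121 120 119
 117 116 112  99  75  52  44  45  53  63  69  67]
post 44 [241 241 240 235 225 215 215 217 217 216 217 215 205 173 120 104 133 183
 214 220 219 219 220 219 208 177 133 119 114 105]
post 46 [240 238 232 225 219 217 216 216 216 216 218 217 208 176 121 105 141 188
 213 218 218 219 220 220 219 213 201 194 182 155]
post 48 [233 223 214 212 218 219 218 219 218 218 218 217 204 167 116 109 152 196
 215 218 217 217 218 219 220 222 225 228 231 226]
col 30 [ 91 118 165 172 147 121 112 115 118 119 120 120 120 120 116 106 104 136
 181 201 205 207 208 208 204 202 196 170]
col 32 [139  92 107 138 138 116 100  96  99 111 119 121 121 121 119 113 105 102
 114 121 120 121 121 121 116 110 113 124]
col 34 [186 141  93  85  93  97  98  87  84 105 118 121 121 121 120 115 104 105
 123 132 133 137 141 144 152 161 177 193]
```

```bash
python3 - <<'E'
from h import *
from scipy.optimize import least_squares
s=np.load("s4.npz"); P=cloud(s); im=s["pixels"].mean(2)
sub=P[171:251,255:321].reshape(-1,3); 
d=sub-PL; m=(np.hypot(d[:,0],d[:,1])<42)&(sub[:,2]>192)&(sub[:,2]<219); q=sub[m]; print(len(q),q.mean(0))
# side pts: normal faces camera
f=least_squares(lambda c:np.hypot(q[:,0]-c[0],q[:,1]-c[1])-30,PL[:2],loss="soft_l1",f_scale=2); print("cyl",f.x,f.x-PL[:2],np.std(f.fun))
zt=sub[(np.hypot(d[:,0],d[:,1])<36)&(abs(sub[:,2]-86)<12)]; print("platform z",len(zt),zt.mean(0))
# edge arc lower-left: scan along rays from bottom circle centre
c0=proj(s,PL+193*Z)
pts=[]
for a in np.radians(np.arange(85,200,6)):
    rr=np.arange(4,16,.25); u=c0[0]+rr*np.cos(a); v=c0[1]+rr*np.sin(a)
    import cv2
    pr=cv2.remap(im.astype(np.float32),u[None].astype(np.float32),v[None].astype(np.float32),cv2.INTER_LINEAR)[0]
    g=np.gradient(pr); i=g.argmax(); pts.append((u[i],v[i])); print(int(np.degrees(a)),rr[i],round(float(g[i]),1),end=" | ")
E
```

```text
231 [570.92073475  24.83616552 211.33717339]
cyl [568.24976969  40.25165417] [2.24976969 7.45165417] 8.918988496798667
platform z 320 [567.25184832  31.91314143  85.95754289]
85 7.75 6.2 | 91 15.75 4.3 | 97 8.0 2.3 | 103 8.25 7.1 | 109 8.5 11.1 | 115 8.5 12.1 | 121 8.5 12.2 | 127 8.25 13.0 | 133 8.5 12.6 | 139 8.5 11.5 | 145 9.0 9.3 | 151 9.0 12.8 | 157 9.5 13.9 | 163 9.5 15.4 | 169 9.25 15.4 | 175 9.25 13.6 | 181 8.75 11.4 | 187 8.75 8.0 | 193 9.0 3.8 | 199 14.0 4.4 |
```

```bash
cat >> h.py <<'E'
def arcfit(s,c,z,r=30,a0=103,a1=172,lo=.25,hi=1.5,show=True,dz=(-3,0,3)):
    import cv2
    from scipy.optimize import least_squares
    im=s["pixels"].mean(2).astype(np.float32); th=np.linspace(0,2*np.pi,721)
    circ=lambda x,y,z:np.array([proj(s,[x+r*np.cos(t),y+r*np.sin(t),z]) for t in th])
    c0=proj(s,[c[0],c[1],z]); R0=np.hypot(*(circ(*c[:2],z)-c0).T).mean(); pts=[]
    for a in np.radians(np.arange(a0,a1,3)):
        rr=np.arange(R0*lo,R0*hi,.1); u=c0[0]+rr*np.cos(a); v=c0[1]+rr*np.sin(a)
        g=np.gradient(cv2.remap(im,u[None].astype(np.float32),v[None].astype(np.float32),cv2.INTER_CUBIC)[0]); i=g.argmax(); pts.append((u[i],v[i],g[i]))
    pts=np.array(pts); out=[]
    for k in dz:
        f=lambda p:(lambda C:[np.hypot(*(C-q[:2]).T).min()*np.sign(np.hypot(*(q[:2]-C.mean(0)))-np.hypot(*(C[np.hypot(*(C-q[:2]).T).argmin()]-C.mean(0)))) for q in pts])(circ(p[0],p[1],z+k))
        q=least_squares(f,c[:2],loss="soft_l1",f_scale=.3,diff_step=1e-4); out.append((k,q.x.round(2),np.std(q.fun).round(2)))
    if show: print(out)
    return out
E
python3 - <<'E'
from h import *
s=np.load("s4.npz"); s={k:s[k] for k in s}
arcfit(s,PL,192.7)
arcfit(s,PL,192.7,a0=115,a1=150)
s0=np.load("scene0.npz"); s0={k:s0[k] for k in s0}
# check: platform circle lower edge in s0 (rim), and large ring on plate top edge? 
arcfit(s0,[527,-311.4],16,dz=(0,))
E
```

```text
[(-3, array([564.35,  35.77]), np.float64(0.31)), (0, array([565.75,  34.96]), np.float64(0.31)), (3, array([567.37,  34.25]), np.float64(0.31))]
[(-3, array([563.92,  36.22]), np.float64(0.21)), (0, array([565.11,  35.33]), np.float64(0.21)), (3, array([566.52,  34.52]), np.float64(0.21))]
[(0, array([ 530.54, -315.37]), np.float64(2.12))]
```

Ring fits to about (565.5, 35) against the post at (566, 33), so I nudge 1.3 mm along the stand's +x and lower it slowly onto the cone.

Call:
step_arm:
  plan:
    - [-1,-0.026,0,0.3,0,0,0]
    - [-1,0,0,0.3,0,0,0]
    - [-1,0,0,0.2,0,0,0]
    - [-1,0,0,0.1,0,0,0]
    - [-1,0,0,0.1,0,0,0]
    - [-1,0,0,0.06,0,0,0]
    - [-1,0,0,0,0,0,0]

```text
t: 21.8
ee_pos: [569.0, 29.4, 111.7]
orientation: [1.53, 2.744, -0.0]
ft_force: [-0.4, 0.3, -3.9]
width: 58.6
grasp_force: 29.8
```

Call:
step_arm:
  plan:
    - [-1,0,0,0.08,0,0,0]
    - [-1,0,0,0.08,0,0,0]
    - [-1,0,0,0.08,0,0,0]
    - [-1,0,0,0,0,0,0]

```text
t: 22.3
ee_pos: [567.6, 29.9, 98.9]
orientation: [-1.529, -2.742, 0.001]
ft_force: [-5.1, 3.6, -2.9]
width: 58.4
grasp_force: 29.7
```

Call:
step_arm:
  plan:
    - [-1,0.04,0,0,0,0,0]
    - [-1,0,0,0.06,0,0,0]
    - [-1,0,0,0.06,0,0,0]
    - [-1,0,0,0,0,0,0]

```text
t: 22.8
ee_pos: [567.7, 30.8, 93.2]
orientation: [-1.53, -2.744, 0.001]
ft_force: [-2.4, -0.2, -7.1]
width: 58.7
grasp_force: 29.8
```

Sliding freely; continuing down to the platform.

Call:
step_arm:
  plan:
    - [-1,0,0,0.12,0,0,0]
    - [-1,0,0,0.12,0,0,0]
    - [-1,0,0,0.12,0,0,0]
    - [-1,0,0,0.12,0,0,0]
    - [-1,0,0,0.08,0,0,0]
    - [-1,0,0,0,0,0,0]

```text
t: 23.55
ee_pos: [567.7, 30.9, 65.2]
orientation: [-1.529, -2.744, 0.001]
ft_force: [-4.1, 1.1, -4.0]
width: 58.6
grasp_force: 29.7
```

Call:
step_arm:
  plan:
    - [-1,0.02,0,0.06,0,0,0]
    - [-1,0,0,0.06,0,0,0]
    - [-1,0,0,0.03,0,0,0]
    - [-1,0,0,0,0,0,0]

```text
t: 24.05
ee_pos: [567.8, 31.8, 58.1]
orientation: [1.529, 2.743, -0.0]
ft_force: [-3.3, 0.3, -2.9]
width: 58.9
grasp_force: 29.8
```

Call:
step_arm:
  plan:
    - [-1,0,0,0.04,0,0,0]
    - [-1,0,0,0.03,0,0,0]
    - [-1,0,0,0,0,0,0]

```text
t: 24.42
ee_pos: [567.8, 31.8, 55.7]
orientation: [1.529, 2.743, 0.0]
ft_force: [-6.7, 1.1, 9.3]
width: 58.7
grasp_force: 29.7
```

Seated (force went from -3 to +9 N). Releasing and lifting.

Call:
step_arm:
  plan:
    - [1,0,0,0,0,0,0]
    - [1,0,0,0,0,0,0]
    - [1,0,0,0,0,0,0]
    - [1,0,0,0,0,0,0]
    - [1,0,0,-0.3,0,0,0]
    - [1,0,0,-0.7,0,0,0]
    - [1,0,0,-0.7,0,0,0]
    - [1,0,0,-0.7,0,0,0]
    - [1,0,0,-0.6,0,0,0]
    - [1,0,0,0,0,0,0]

```text
t: 25.68
ee_pos: [569.4, 31.9, 208.0]
orientation: [1.527, 2.739, 0.004]
ft_force: [-0.5, -0.3, -0.2]
width: 87.8
grasp_force: 0.0
```

```bash
python3 - <<'E'
from h import *
import cv2
from workcell import vision
s=vision.get_image("scene"); P=cloud(s); d=P-PL; rr=np.hypot(d[...,0],d[...,1])
m=(rr<27)&(rr>11)&(P[...,2]>70)&(P[...,2]<135); print("ring top z",m.sum(),np.median(P[m],0))
arcfit(s,PL,86,dz=(0,))
plan(np.array([462.8,-245.2,150])+[.6,-1,0],kR(0))
np.savez("s5.npz",**s)
E
```

```text
ring top z 189 [571.93048903  26.29248152 107.5167274 ]
[(0, array([584.04,  23.85]), np.float64(0.85))]
shift0 [-3.626 -4.709  1.117] turn [ 0.02   0.016 -0.011] shift after turn [-3.622 -4.711  1.122]
```

Call:
step_arm:
  plan:
    - [1,-0.3,-0.4,0,0,0,0]
    - [1,-0.55,-0.72,0,0,0,0]
    - [1,-0.55,-0.72,0,0,0,0]
    - [1,-0.55,-0.72,0,0,0,0]
    - [1,-0.55,-0.72,0,0,0,0]
    - [1,-0.55,-0.72,0,0,0,0]
    - [1,-0.4,-0.52,0.4,0,0,0]
    - [1,-0.17,-0.23,0.7,0,0,0]
    - [1,0,0,0.7,0,0,0]
    - [1,0,0,0.5,0,0,0]
    - [1,0,0,0.3,0,0,0]
    - [1,0,0,0,0,0,0]
    - [1,0,0,0,0,0,0]

```text
t: 27.35
ee_pos: [461.2, -247.2, 75.3]
orientation: [1.529, 2.743, -0.0]
ft_force: [-0.6, 0.4, -0.0]
width: 87.7
grasp_force: 0.0
```

```bash
python3 - <<'E'
from h import *
plan(np.array([462.8,-245.2,-13]),kR(0))
E
```

```text
shift0 [0.019 0.049 1.767] turn [ 0.003  0.01  -0.01 ] shift after turn [0.017 0.049 1.767]
```

Call:
step_arm:
  plan:
    - [0.5,0.02,0.05,0.4,0,0,0]
    - [0.5,0,0,0.4,0,0,0]
    - [0.5,0,0,0.4,0,0,0]
    - [0.5,0,0,0.3,0,0,0]
    - [0.5,0,0,0.2,0,0,0]
    - [0.5,0,0,0.07,0,0,0]
    - [0.5,0,0,0,0,0,0]

```text
t: 28.22
ee_pos: [462.5, -245.0, -13.6]
orientation: [1.529, 2.744, -0.0]
ft_force: [-0.3, 0.8, 0.2]
width: 65.5
grasp_force: 0.0
```

Call:
step_arm:
  plan:
    - [-1,0,0,0,0,0,0]
    - [-1,0,0,0,0,0,0]
    - [-1,0,0,0,0,0,0]
    - [-1,0,0,0,0,0,0]

```text
t: 28.72
ee_pos: [462.5, -245.1, -13.4]
orientation: [1.529, 2.743, -0.0]
ft_force: [-0.2, 0.5, 3.7]
width: 43.0
grasp_force: 30.0
```

Call:
step_arm:
  plan:
    - [-1,0,0,-0.2,0,0,0]
    - [-1,0,0,-0.5,0,0,0]
    - [-1,0,0,-0.7,0,0,0]
    - [-1,0,0,-0.7,0,0,0]
    - [-1,0,0,-0.7,0,0,0]
    - [-1,0,0,-0.6,0,0,0]
    - [-1,0,0,-0.3,0,0,0]
    - [-1,0,0,0,0,0,0]

```text
t: 29.72
ee_pos: [462.6, -245.0, 172.0]
orientation: [1.529, 2.742, -0.0]
ft_force: [0.2, -0.6, -2.6]
width: 43.4
grasp_force: 30.0
```

```bash
python3 - <<'E'
from h import *
plan(np.array([565.4,33.6,160]),kR(0))
E
```

```text
shift0 [3.659 4.679 0.236] turn [ 0.006  0.015 -0.011] shift after turn [3.652 4.684 0.239]
```

Call:
step_arm:
  plan:
    - [-1,0.2,0.26,0,0,0,0]
    - [-1,0.45,0.57,0,0,0,0]
    - [-1,0.55,0.7,0,0,0,0]
    - [-1,0.55,0.7,0,0,0,0]
    - [-1,0.55,0.7,0,0,0,0]
    - [-1,0.55,0.7,0,0,0,0]
    - [-1,0.45,0.57,0,0,0,0]
    - [-1,0.25,0.33,0.12,0,0,0]
    - [-1,0.11,0.15,0.12,0,0,0]
    - [-1,0,0,0,0,0,0]
    - [-1,0,0,0,0,0,0]

```text
t: 31.1
ee_pos: [564.7, 32.9, 158.9]
orientation: [-1.531, -2.743, 0.001]
ft_force: [0.9, -0.1, -1.9]
width: 43.3
grasp_force: 30.0
```

```bash
python3 - <<'E'
from h import *
import cv2
from workcell import vision
plan(np.array([565.4,33.6,160]),kR(0))
s=vision.get_image("scene");np.savez("s6.npz",**s)
for r in ((100,172),(115,150)): arcfit(s,[565.7,33.5],189.4,r=22,a0=r[0],a1=r[1],lo=.5,hi=1.4,dz=(0,))
x,y=255,171
cv2.imwrite("pics/p6.png",cv2.resize(s["pixels"][y:y+80,x:x+80,::-1],None,fx=7,fy=7,interpolation=cv2.INTER_CUBIC))
g=lambda p:((proj(s,p)-[x,y]+.5)*7-.5).round()
C=np.array([565.7,33.5,0]);pp=np.array([g(C+[22*np.cos(a),22*np.sin(a),189.4]) for a in np.linspace(0,6.28,60)]);print("bottom circle",pp.min(0),pp.max(0),"tip",g(C+146*Z),"L top rim ",np.array([g(C+[30*np.cos(a),30*np.sin(a),110]) for a in np.linspace(0,6.28,60)]).min(0),np.array([g(C+[30*np.cos(a),30*np.sin(a),110]) for a in np.linspace(0,6.28,60)]).max(0))
E
```

```text
shift0 [ 0.004  0.02  -0.021] turn [-0.007  0.002 -0.019] shift after turn [ 0.003  0.02  -0.021]
[(0, array([560.44,  32.01]), np.float64(0.41))]
[(0, array([561.18,  33.37]), np.float64(0.2))]
bottom circle [186. 196.] [290. 287.] tip [235. 290.] L top rim  [166. 269.] [301. 388.]
```

View pics/p6.png

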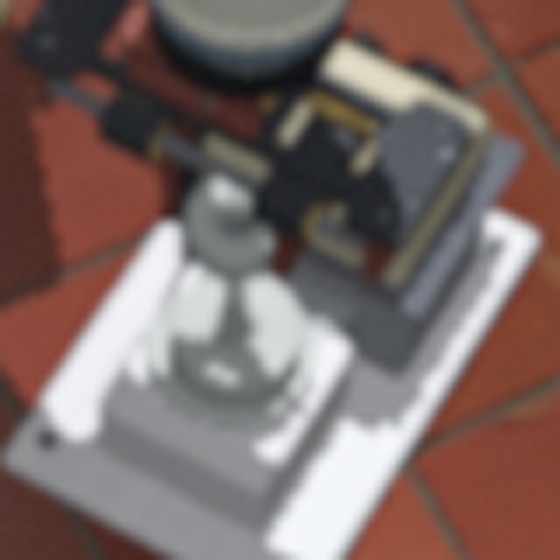

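The large mass is seated on the platform, its rim around (235,330), and the small ring hangs above the post at (230,230). Lowering onto the cone.

Call:
step_arm:
  plan:
    - [-1,0,0.02,0.3,0,0,0]
    - [-1,0,0,0.3,0,0,0]
    - [-1,0,0,0.2,0,0,0]
    - [-1,0,0,0.08,0,0,0]
    - [-1,0,0,0.06,0,0,0]
    - [-1,0,0,0,0,0,0]

```text
t: 31.9
ee_pos: [566.0, 34.4, 112.2]
orientation: [1.529, 2.744, -0.0]
ft_force: [1.1, 0.4, -1.5]
width: 42.9
grasp_force: 30.0
```

Call:
step_arm:
  plan:
    - [-1,0,0,0.06,0,0,0]
    - [-1,0,0,0.06,0,0,0]
    - [-1,0,0,0.06,0,0,0]
    - [-1,0,0,0,0,0,0]

```text
t: 32.4
ee_pos: [565.7, 34.4, 102.9]
orientation: [-1.53, -2.744, 0.001]
ft_force: [-0.3, -0.3, -1.9]
width: 43.0
grasp_force: 30.0
```

Call:
step_arm:
  plan:
    - [-1,0,0,0.1,0,0,0]
    - [-1,0,0,0.1,0,0,0]
    - [-1,0,0,0.1,0,0,0]
    - [-1,0,0,0.06,0,0,0]
    - [-1,0,0,0,0,0,0]

```text
t: 33.02
ee_pos: [565.7, 34.3, 84.7]
orientation: [-1.53, -2.744, 0.001]
ft_force: [-0.3, -0.0, -3.3]
width: 43.0
grasp_force: 30.0
```

Call:
step_arm:
  plan:
    - [-1,0,0,0.04,0,0,0]
    - [-1,0,0,0.03,0,0,0]
    - [-1,0,0,0,0,0,0]

```text
t: 33.4
ee_pos: [565.7, 34.3, 81.6]
orientation: [-1.53, -2.744, 0.001]
ft_force: [-2.0, 1.2, -1.2]
width: 42.7
grasp_force: 30.0
```

Call:
step_arm:
  plan:
    - [-1,0,0,0.04,0,0,0]
    - [-1,0,0,0.02,0,0,0]
    - [-1,0,0,0,0,0,0]

```text
t: 33.78
ee_pos: [565.8, 34.3, 78.8]
orientation: [1.53, 2.744, -0.001]
ft_force: [-4.1, 1.2, 2.1]
width: 43.2
grasp_force: 30.0
```

Call:
step_arm:
  plan:
    - [-1,0,0,0.03,0,0,0]
    - [-1,0,0,0.02,0,0,0]
    - [-1,0,0,0,0,0,0]

```text
t: 34.15
ee_pos: [565.9, 34.3, 77.3]
orientation: [1.529, 2.744, -0.0]
ft_force: [-8.0, 0.6, 12.9]
width: 43.1
grasp_force: 30.0
```

Call:
step_arm:
  plan:
    - [0.5,0,0,0,0,0,0]
    - [0.5,0,0,0,0,0,0]
    - [0.5,0,0,0,0,0,0]
    - [0.5,0,0,0,0,0,0]
    - [0.5,0,0,-0.3,0,0,0]
    - [0.5,0,0,-0.7,0,0,0]
    - [0.5,0,0,-0.8,0,0,0]
    - [0.5,0,0,-0.8,0,0,0]
    - [0.5,0,0,-0.8,0,0,0]
    - [0.5,0,0,-0.8,0,0,0]
    - [0.5,0,0,-0.8,0,0,0]
    - [0.5,0,0,0,0,0,0]

```text
t: 35.65
ee_pos: [567.8, 34.5, 330.9]
orientation: [1.526, 2.738, 0.006]
ft_force: [0.0, -0.6, 0.1]
width: 65.9
grasp_force: 0.0
```

```bash
python3 - <<'E'
from h import *
import cv2
from workcell import vision
s=vision.get_image("scene");P=cloud(s); d=P-PL; rr=np.hypot(d[...,0],d[...,1])
m=(rr<18)&(rr>11)&(P[...,2]>115)&(P[...,2]<145); print("S top z",m.sum(),np.median(P[m],0))
plan(np.array([371.2,345.4,259.5]),kR(40))
cv2.imwrite("pics/p7.png",cv2.resize(s["pixels"][171:251,255:335,::-1],None,fx=7,fy=7,interpolation=cv2.INTER_CUBIC))
E
```

```text
S top z 64 [569.84742039  29.76455756 127.74710132]
shift0 [ 7.347 -0.058  1.362] turn [ 0.024 -5.798 -0.02 ] shift after turn [ 6.513 -0.044 -3.664]
```

View pics/p7.png

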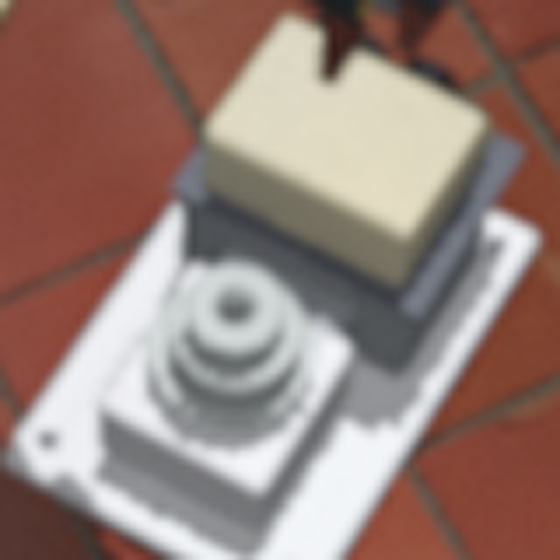

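Both masses are stacked on the post: small ring at (235,310), large below it at (230,360). Now to push the knob home from outside with shut fingers.

Call:
step_arm:
  plan:
    - [0.5,0.6,0,0,0,0,0]
    - [0.5,0.85,0,0,0,0,0]
    - [0.5,0.85,0,0,0,0,0]
    - [0.5,0.85,0,0,0,0,0]
    - [0,0.85,0,0,0,0,0]
    - [-0.5,0.85,0,0,0,0,0]
    - [-1,0.85,0,0.2,0,0,0]
    - [-1,0.85,0,0.2,0,0,0]
    - [-1,0.6,0,0.2,0,0,0]
    - [-1,0,0,0,0,-0.72,0]
    - [-1,0,0,0,0,-0.72,0]
    - [-1,0,0,0,0,-0.72,0]
    - [-1,0,0,0,0,-0.72,0]
    - [-1,0,0,0,0,-0.72,0]
    - [-1,0,0,0,0,-0.72,0]
    - [-1,0,0,0,0,-0.72,0]
    - [-1,0,0,0,0,-0.72,0]
    - [-1,0,0,0,0,0,0]

```text
t: 37.95
ee_pos: [376.9, 338.3, 294.0]
orientation: [1.214, 2.187, -0.444]
ft_force: [0.1, 0.0, -0.0]
width: 0.2
grasp_force: 0.0
```

```bash
python3 - <<'E'
from h import *
a=np.radians(40); d=np.sin(a)*e-np.cos(a)*Z
for x,z in ((-200,90),(-180,42)):
    plan(st(x,-1,z)+35.5*d,kR(40))
r=kR(40); print("push 10mm",r.inv().apply(10*e)/50, st(-180,-1,42)+35.5*d)
E
```

```text
shift0 [ 0.691 -0.007  5.438] turn [-0.024 -0.041  0.026] shift after turn [ 0.718 -0.025  5.435]
shift0 [ 9.970e-01 -3.000e-03  6.432e+00] turn [-0.024 -0.041  0.026] shift after turn [ 1.029 -0.025  6.427]
push 10mm [-1.53208889e-01 -2.11179089e-17  1.28557522e-01] [463.87919457 195.60630571  14.80542227]
```

Call:
step_arm:
  plan:
    - [-1,0.09,0,0.68,0,0,0]
    - [-1,0.09,0,0.68,0,0,0]
    - [-1,0.09,0,0.68,0,0,0]
    - [-1,0.09,0,0.68,0,0,0]
    - [-1,0.09,0,0.68,0,0,0]
    - [-1,0.09,0,0.68,0,0,0]
    - [-1,0.09,0,0.68,0,0,0]
    - [-1,0.09,0,0.68,0,0,0]
    - [-1,0.08,0,0.25,0,0,0]
    - [-1,0.08,0,0.25,0,0,0]
    - [-1,0.08,0,0.25,0,0,0]
    - [-1,0.07,0,0.24,0,0,0]
    - [-1,0,0,0,0,0,0]

```text
t: 39.58
ee_pos: [464.6, 197.4, 14.9]
orientation: [1.218, 2.186, -0.441]
ft_force: [0.0, 0.3, 0.6]
width: 0.3
grasp_force: 0.0
```

```bash
python3 - <<'E'
from h import *
from workcell import get_obs,vision
o=get_obs(); a=np.radians(40); d=np.sin(a)*e-np.cos(a)*Z
print("tip stand",(o["ee_pos"]-35.5*d-O)@np.c_[e,nn,Z],o["ft_force"])
t=vision.get_image("top");P=cloud(t);A=(P-O)@np.c_[e,nn,Z]
for x in range(-200,-130,6):
    m=(abs(A[...,0]-x)<3)&(abs(A[...,1])<22)&(A[...,2]>30)&(A[...,2]<130); q=A[m]
    if len(q): print(x,len(q),np.percentile(q,[3,97],0)[:,1:].round().tolist())
E
```

```text
tip stand [-181.14334765    0.532111     42.10845475] [0.01676907 0.2519284  0.59754359]
-200 25 [[-9.0, 70.0], [13.0, 89.0]]
-194 24 [[-8.0, 57.0], [12.0, 85.0]]
-188 24 [[-7.0, 44.0], [11.0, 76.0]]
-182 19 [[-6.0, 49.0], [11.0, 68.0]]
-176 19 [[-6.0, 52.0], [11.0, 62.0]]
-170 4 [[-2.0, 49.0], [9.0, 55.0]]
-164 9 [[-10.0, 51.0], [8.0, 63.0]]
-158 24 [[-12.0, 48.0], [13.0, 67.0]]
-152 25 [[-11.0, 52.0], [13.0, 66.0]]
-146 23 [[-11.0, 52.0], [13.0, 62.0]]
-140 13 [[-7.0, 45.0], [9.0, 61.0]]
-134 9 [[-3.0, 44.0], [5.0, 54.0]]
```

Call:
step_arm:
  plan:
    - [-1,-0.077,-0.02,0.064,0,0,0]
    - [-1,-0.077,-0.01,0.064,0,0,0]
    - [-1,-0.077,0,0.064,0,0,0]
    - [-1,-0.077,0,0.064,0,0,0]
    - [-1,-0.077,0,0.064,0,0,0]
    - [-1,-0.077,0,0.064,0,0,0]
    - [-1,-0.077,0,0.064,0,0,0]
    - [-1,0,0,0,0,0,0]

```text
t: 40.62
ee_pos: [482.3, 167.9, 15.7]
orientation: [1.219, 2.186, -0.436]
ft_force: [-3.7, 5.0, 1.9]
width: 0.6
grasp_force: 3.0
```

```bash
cat > tip.py <<'E'
from h import *
from workcell import get_obs
o=get_obs(); a=np.radians(40); d=np.sin(a)*e-np.cos(a)*Z
print("tip stand",((o["ee_pos"]-35.5*d-O)@np.c_[e,nn,Z]).round(1),(o["ft_force"]@np.c_[e,nn,Z]).round(1))
E
python3 tip.py
```

```text
tip stand [-146.8    0.    42.9] [-6.2 -0.5  1.9]
```

Call:
step_arm:
  plan:
    - [-1,-0.038,0,0.032,0,0,0]
    - [-1,-0.038,0,0.032,0,0,0]
    - [-1,0,0,0,0,0,0]
    - [-1,0,0,0,0,0,0]

```text
t: 41.12
ee_pos: [483.0, 167.3, 15.3]
orientation: [1.222, 2.19, -0.43]
ft_force: [-27.5, 26.7, 16.0]
width: 0.7
grasp_force: 18.4
```

```bash
python3 tip.py
```

```text
tip stand [-145.9    0.4   42.5] [-37.2  -9.3  16. ]
```

37 N at a hard stop. Backing off and checking the knob and platform.

Call:
step_arm:
  plan:
    - [-1,0.077,0,-0.064,0,0,0]
    - [-1,0.153,0,-0.128,0,0,0]
    - [-1,0.153,0,-0.128,0,0,0]
    - [-1,0,0,-0.6,0,0,0]
    - [-1,0,0,-0.8,0,0,0]
    - [-1,0,0,-0.8,0,0,0]
    - [-1,0,0,0,0,0,0]
    - [-1,0,0,0,0,0,0]

```text
t: 42.12
ee_pos: [434.4, 243.3, 99.7]
orientation: [1.218, 2.186, -0.44]
ft_force: [-0.5, -0.4, 0.0]
width: 0.5
grasp_force: 0.0
```

```bash
python3 - <<'E'
from h import *
from workcell import vision
import cv2
s5=np.load("s5.npz")
zs=[];xs=[]
for i in range(6):
    s=vision.get_image("scene");P=cloud(s); d=P-PL; rr=np.hypot(d[...,0],d[...,1])
    m=(rr<18)&(rr>11)&(P[...,2]>115)&(P[...,2]<145); zs.append(np.median(P[m][:,2]))
    t=vision.get_image("top");A=(cloud(t)-O)@np.c_[e,nn,Z]
    m=(A[...,0]>-175)&(A[...,0]<-127)&(abs(A[...,1])<10)&(A[...,2]>45)&(A[...,2]<70); xs.append([m.sum(),np.percentile(A[m][:,0],3)])
print(zs,xs); np.savez("t7.npz",**t)
t0=np.load("top0.npz");A=(cloud(t0)-O)@np.c_[e,nn,Z]
m=(A[...,0]>-175)&(A[...,0]<-127)&(abs(A[...,1])<10)&(A[...,2]>45)&(A[...,2]<70);print("start",m.sum(),np.percentile(A[m][:,0],3))
c0=t0["pixels"][218:245,212:236].astype(int);c7=t["pixels"][218:245,212:236].astype(int)
for v in (228,230,232,234): print(t0["pixels"][v,212:228].mean(1).astype(int),t["pixels"][v,212:228].mean(1).astype(int))
E
python3 tip.py
```

```text
[np.float64(126.05447434581811), np.float64(125.21871926197673), np.float64(125.18014958686376), np.float64(124.5630358930814), np.float64(124.99021647636471), np.float64(125.47887850944448)] [[np.int64(24), np.float64(-137.10088441236505)], [np.int64(23), np.float64(-137.08461786210881)], [np.int64(24), np.float64(-137.11280671449137)], [np.int64(24), np.float64(-137.06965414709495)], [np.int64(23), np.float64(-137.05887184010848)], [np.int64(23), np.float64(-137.18614994406408)]]
start 24 -137.08741342025476
[ 70  68  68  68  67  65  57  51  56  72  89 102 115 131 137 129] [ 71  70  68  70  69  65  59  51  56  73  91 104 118 133 140 131]
[69 68 68 68 67 64 55 45 39 49 68 87 91 85 75 65] [71 70 69 71 69 65 56 46 41 50 71 88 94 86 75 65]
[69 70 69 70 71 71 68 61 59 55 57 66 71 71 72 68] [72 72 72 72 73 71 69 64 59 57 59 68 72 71 74 70]
[73 72 72 73 73 73 73 73 67 57 49 53 56 55 54 56] [75 74 74 73 74 75 74 75 70 59 50 53 58 56 55 56]
tip stand [-236.4   -0.4  127.4] [ 0.6 -0.1  0.3]
```

The knob's image is identical to its home state at the start, and the stack has sunk a further 2.5 mm or so from the locked height. That fits a free platform, so I'm handing in.

```bash
python3 -c "
from workcell import ctrl
print(ctrl.close_job())"
```

```text
the job is handed in; nothing more can be done
None
```

The job is handed in with no verdict returned: by the cameras and force readings, both masses are home on the post, the lock knob is pushed home, the platform has sunk about 2.5 mm further under them, and the arm is clear of everything.

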